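# Hook the hole saw out of the gap

## Robot

A 7-joint arm with a two-finger parallel gripper is mounted at the origin on the work surface. World frame = base frame: x ahead of the robot, y to its left, z up, the work surface at z = 0. Lengths are in m, angles in rad, forces in N, time in s.
With the tool pointing down it reaches from about 0.4 to 0.85 m from the base axis. Payload 10.4 kg.
Tool frame: the origin (TCP) lies between the finger pads; the fingertips stand 14 mm ahead of it and the grasp point (between the pads) lies 5 mm behind it; z points along the fingers, y is the line along which they close (so a half turn about z gives the same grasp; the last joint's range is limited). The gripper opens to 87 mm and grips with 3 to 60 N. Pads are 19 mm wide; open, the fingers measure 117 mm over their backs; the gripper's body (75 mm by 190 mm) begins 51 mm behind the grasp point.
Start: joints at [-1.327, 0.332, -0.065, 1.46, 0.022, 1.35, -0.088], TCP at [0.165, 0.603, 0.237] pointing down, gripper open.
Joint ranges: [-2.6, 2.6], [-0.5, 2.12], [-1.47, 1.34], [0.16, 2.42], [-1.27, 4.41], [0.06, 2.06], [-2.6, 2.6]. Speed limits (rad/s): [2.22, 2.22, 2.79, 2.79, 3.14, 3.14, 3.14].

## Interface

Orientations are given as a unit quaternion [x, y, z, w].
In Python, from bench import * gives the robot as it stands.
- The arm moves only by the tool drive_tool, never from a script. Its argument "deltas" is a list of rows, each a list of 7 numbers: the turn, a rotation vector about the tool's x, y, z in degrees, then the shift along the tool's x, y, z in m, then the closure, from -1 (fully open) to 1 (shut). A call has 1 to 12 rows; each row is the pose to reach, as a shift and turn from the pose commanded when the call began, along the tool's axes at that moment; what a row does not reach only later rows make up. A row lasts 1/10 s, in which the tool goes at most 50 mm and 8.59 degrees, less where a joint would pass 70% of its speed; a pose out of reach is approached as far as the arm can. A call with a gripper value outside its range is refused whole. The fingers move at their own pace and stop on an object; "squeeze" is the grip in N (left out, the last holds). Time passes only in rows, so rows that repeat a pose let the fingers close. It gives the time, the measured TCP pose, the force and the opening at its end, in the units of the state.
- read_state(): the state, without advancing time (a new reading comes with each control period).
- camera(name): name is "scene" or "top"; returns (picture, depth): 400x640x3 uint8, red, green, blue; 400x640 float32, m along the optical axis (not along the pixel's ray), 0 where there is no reading.
- camera_params(name): a dict with "K" (3x3 intrinsics, pixels), "R" (3x3) and "t" (3): a world point X has camera coordinates R X + t. Camera axes: x right, y down, z forward; pixel columns grow to the right and rows downward; lengths in m; the calibration is good to about 2 mm. A picture is of the moment at which its call begins. camera_params takes no time and is no camera call.
- close_job(): hands the job in, once; it reports no verdict.
Trained networks look in the newest picture that a camera, given by its name, has taken for a name from the list of things; names that differ only in an ending like _2 or _b are one class to them, and where a whole thing is asked for, a point or a joint stands for the part that bears it (a point fixed in the world has none). Each returns a list of dicts, best first, with "score" (0 to 1); they miss things now and then, are a little off and sometimes report something else, mostly with a low value. They report only what shows in the picture. A call takes as long as a camera call. They do not tell look-alikes from the thing itself.
- outline_of(label, camera): "pixels" (400x640 bool, what is visible of it) and "location" ([column, row] as shares, 0 to 1, of the picture: columns of its width, rows of its height, amid what is visible of it).
- tip_of(label, camera): "location" ([column, row] as shares, 0 to 1, of the picture: columns of its width, rows of its height: a listed point, or the origin of a listed thing).
The state is a dict: "time": time; "joint_positions": joint angles; "joint_vel": joint speeds; "joint_torque": joint torques, N m; "ee_pos": TCP position; "eef_rot": TCP orientation; "ft_force": force on the tool from outside, world axes, zero at the start; "torque": the same for the moment, N m; "width": finger opening in m.
Only numpy, scipy, OpenCV 4.12 (cv2) and the standard library are available. Lean on these libraries where they do the work, as an engineer would, in place of code of your own. Each camera call takes 0.05 s, during which the arm holds its last target. There are 200 camera calls.

## Task

The hole saw has dropped into the narrow gap between the drawer cabinet and the tool box: fish it out by its centre hole with the bent wire hook from the rack, and set it down on its teeth in the steel tray without dropping it. The hook's wire is soft and no longer quite straight, so feel your way and never lean on it hard (25 N bends it); then hang it back in its slot and leave everything else where it is.

Things in the scene. Friction and masses are not known exactly. Their poses are not given: they have to be found in the camera images.
- gap: Two fixed steel cases, 110 mm high, and the gap between them: a grey cabinet with red drawers on the +y side (220 x 150 mm), a blue tool box on the -y side (270 x 160 mm; its folded handle stands 11 mm above its top, 70 mm from the gap). The gap is 58 mm wide, runs along x, is open above and at both ends; its floor is the bench. Origin on the bench in the middle of the gap; z up.
- hole_saw: Steel hole saw (0.11 to 0.22 kg), a cup 48 mm in diameter and 34 mm high that stands on its teeth in the gap, its 5 mm thick backing plate up. The plate has a 16 mm round hole in its centre; below the plate the cup is hollow (42 mm wide, 29 mm deep, open below). Origin at the centre of its toothed end, z along its axis to the plate.
- bore (a point): Centre of the hole saw's hole, in the upper face of its plate.
- hook: Wire hook (0.13 kg), hanging upright by its collar in one of the rack's two slots. Origin at the centre of the collar's underside, z up. Above: a steel collar 30 x 24 x 6 mm, then a flat wooden handle, 24 mm along x by 16 mm along y, to z = 72 mm. Below: a 5 mm wire down the z axis to z = -105 mm. It has been bent in use: its lower end stands 3 to 10 mm to one side of the axis.
- hook_foot (a point): Point 105 mm below the hook's origin on its axis: where the lower end of the wire would be if it were straight (the true end is not measured). There the wire is bent into a short foot along the hook's +x: the bent end measures 12.5 mm (-2.5 to +10 mm from the wire's middle) by 5 mm, the foot's end rising 1.5 mm; it is 6.5 mm high.
- screwdriver: Screwdriver with a round wooden handle of 24 mm that hangs in the other slot of the rack. Leave it.
- rack: Fixed steel rack, origin on the bench under its middle. Its shelf is 6 mm thick with the upper face 135 mm above the bench, 190 mm long along y, from x = -43.5 to +47.5 mm, on a back plate at x = +45 mm. Two slots 11 mm wide, 90 mm apart, are open to -x; tools hang in them by their collars and come out in -x.
- slot_left (a point): Place of a tool in the rack's +y slot: on the slot's middle line, 33 mm in from its mouth, at the height of the shelf's upper face (where the underside of a collar rests).
- slot_right (a point): The same for the -y slot.
- tray: Fixed low steel tray, 150 x 130 mm outside, 22 mm high, walls and floor 4 mm thick, empty. Origin on the bench under its centre.
- table: The bench, its top at z = 0.
- spray_can: Spray can, 150 mm tall. Leave it.
- screw_jar: Jar of screws, 75 mm tall. Leave it.
- tape_roll: Roll of tape, 90 mm. Leave it.
- wrench: Small spanner lying on top of the drawer cabinet, 75 mm or more from the gap. Leave it.
- chuck_key: Drill chuck key lying on the bench. Leave it.
- drill_case: Flat black drill bit case, 100 x 160 x 30 mm. Leave it.
- hammer: Hammer lying on the bench. Leave it.
There are look-alikes about, which are no part of the job. What is shaped like the hole_saw but blue or green is not meant.

How it is judged:
By the outcome, as a careful person would: the job done as asked, in the order asked, and still so for the second after the job is handed in, with the robot touching nothing.
It also fails if it takes over 72 s, if anything falls off the work surface, if the arm or the gripper's body presses on something with over 40 N, if the wrist force passes 120 N, or if a joint passes its speed limit or range.

## Working session

There is one attempt and no reset: what is moved stays moved. The work goes in short steps, Python scripts to look and compute and a tool call to move; the robot and the scene stay as the last step left them, time stands still between calls to the robot, and variables do not carry over. Pictures are saved under pics/ and viewed, on a budget of 10 in all, crops included, one or two more only if the job needs it, and the job is handed in when it is done.

Besides the shell and the picture viewer there is one more tool, called after "Call:" as a command line: name --pt "numbers of a row" for each row, then --argument value for the rest. drive_tool: Moves the arm, as the interface text tells. Its arguments: {"type":"object","properties":{"deltas":{"type":"array"},"squeeze":{"type":"number"}},"required":["deltas"]}

```bash
mkdir -p pics; ls
cat > h.py <<'E'
from bench import *
import numpy as np, cv2
from scipy.spatial.transform import Rotation as Ro
def px2w(cam,u,v,d):
    P=camera_params(cam);K,R,t=map(np.array,(P['K'],P['R'],P['t']))
    c=np.linalg.inv(K)@np.array([u,v,1.])*d
    return R.T@(c-t)
def ray_z(cam,u,v,z):
    P=camera_params(cam);K,R,t=map(np.array,(P['K'],P['R'],P['t']))
    o=-R.T@t; r=R.T@(np.linalg.inv(K)@np.array([u,v,1.]))
    return o+r*(z-o[2])/r[2]
def w2px(cam,X):
    P=camera_params(cam);K,R,t=map(np.array,(P['K'],P['R'],P['t']))
    c=K@(R@np.array(X)+t); return c[:2]/c[2]
def cloud(cam,d):
    P=camera_params(cam);K,R,t=map(np.array,(P['K'],P['R'],P['t']))
    v,u=np.mgrid[:400,:640]; c=(np.linalg.inv(K)@np.stack([u.ravel()*1.,v.ravel(),np.ones(u.size)]))*d.ravel()
    X=(R.T@(c-t[:,None])).T.reshape(400,640,3); X[d==0]=np.nan; return X
E
python3 - <<'E'
from h import *
for c in ("scene","top"):
    p,d=camera(c); cv2.imwrite(f"pics/{c}0.png",p[:,:,::-1]); np.savez(f"{c}0.npz",p=p,d=d)
    P=camera_params(c); R=np.array(P['R']); print(c,np.round(-R.T@P['t'],3),np.round(R[2],2),P['K'][0][0])
    for n in ["hole_saw","bore","hook","hook_foot","slot_left","slot_right","tray","rack","gap","screwdriver"]:
        r=tip_of(n,c)
        for q in r[:3]:
            u,v=q['location'][0]*640,q['location'][1]*400
            dd=d[min(399,int(v)),min(639,int(u))]
            print(c,n,round(q['score'],2),round(u,1),round(v,1),np.round(px2w(c,u,v,dd),3) if dd>0 else None)
print(read_state())
E
```

```text
pics
scene [ 1.112 -0.945  1.075] [-0.4   0.63 -0.67] 437.31896509896836
scene hole_saw 0.75 401.9 197.0 [0.72  0.252 0.018]
scene hole_saw 0.6 417.7 186.3 [ 0.738  0.364 -0.002]
scene hole_saw 0.44 306.4 188.1 [0.379 0.127 0.002]
scene bore 0.65 303.2 180.9 [0.363 0.131 0.028]
scene bore 0.58 402.5 186.1 [0.703 0.288 0.038]
scene bore 0.42 419.0 173.1 [0.725 0.397 0.035]
scene hook 0.8 239.7 283.7 [ 0.55  -0.448  0.156]
scene slot_left 0.87 252.9 261.0 [ 0.525 -0.362  0.147]
scene slot_right 0.79 239.3 286.0 [ 0.547 -0.448  0.145]
scene tray 0.83 292.0 255.0 [ 0.528 -0.187  0.005]
scene tray 0.24 365.1 150.9 [0.526 0.319 0.114]
scene gap 0.68 354.9 189.1 [0.598 0.103 0.108]
scene screwdriver 0.54 255.1 258.0 [ 0.527 -0.354  0.153]
top [ 0.317 -0.038  1.126] [ 0.23 -0.01 -0.97] 383.5820012611509
top hole_saw 0.71 210.8 164.3 [0.695 0.263 0.031]
top hole_saw 0.57 258.9 274.2 [0.364 0.133 0.005]
top hole_saw 0.49 178.4 161.5 [0.712 0.362 0.028]
top bore 0.72 210.3 159.9 [ 0.721  0.274 -0.001]
top bore 0.49 166.7 157.2 [0.725 0.394 0.035]
top bore 0.44 229.1 208.6 [0.562 0.217 0.002]
to
[... 458 characters left out ...]
'time': 1.1, 'joint_positions': array([-1.32662225,  0.33217782, -0.06469934,  1.46009952,  0.02158971,
        1.34992851, -0.08851377]), 'joint_vel': array([-0.00185346,  0.00013657,  0.00040953, -0.00056201,  0.00094789,
        0.00119312,  0.00032349]), 'joint_torque': array([-5.61023644e-04, -6.23016572e+01,  2.43677362e-02, -3.90134883e+01,
       -6.11196505e-02,  3.11298924e-02, -4.86090613e-06]), 'ee_pos': array([0.16474657, 0.60290767, 0.23658961]), 'eef_rot': array([ 1.32998500e-01,  9.91116238e-01,  4.13284672e-05, -8.10811327e-06]), 'ft_force': array([-0.03774991,  0.48927833, -0.49464693]), 'torque': array([ 0.01364696, -0.06307099,  0.00669524]), 'width': 0.08708221091736741}
```

View images.

View pics/top0.png

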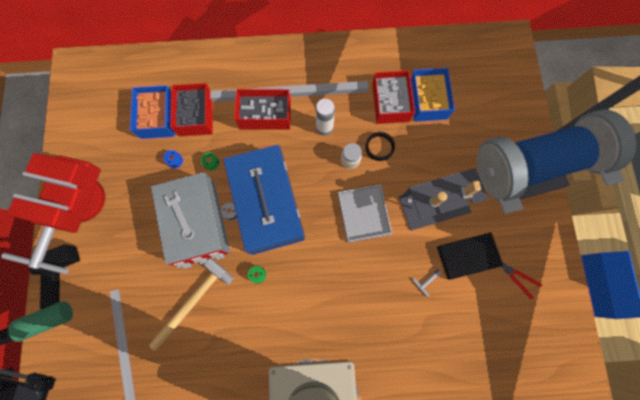

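View pics/scene0.png

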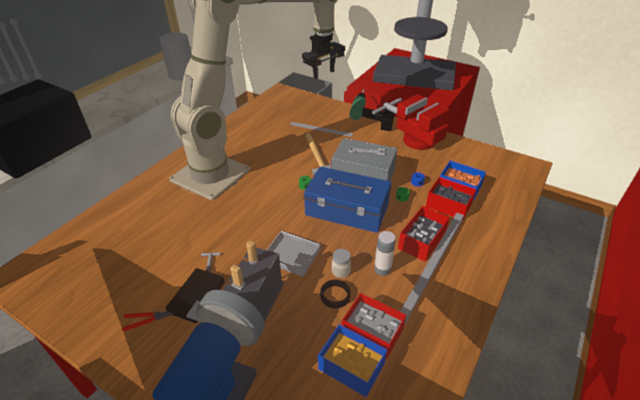

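Run:
```python
from h import *
T=np.load("top0.npz");S=np.load("scene0.npz")
def cr(p,x,y,w,h,f): return cv2.resize(p[y:y+h,x:x+w,::-1],None,fx=f,fy=f,interpolation=cv2.INTER_CUBIC)
a=cr(T['p'],390,150,130,100,3); b=cr(S['p'],190,220,130,100,3); c=cr(T['p'],140,140,175,133,3)[:300,:390]
c=cv2.resize(T['p'][140:273,140:315,::-1],(390,300),interpolation=cv2.INTER_CUBIC)
e=cr(T['p'],205,185,52,40,7.5)
cv2.imwrite("pics/comp.png",np.vstack([np.hstack([a,b]),np.hstack([c,e])]))
X=cloud("top",T['d'])
# top faces of cases
for n,(u0,v0,u1,v1) in dict(cab=(150,170,230,270),box=(222,145,305,255),rack=(395,165,500,232),tray=(335,180,395,245)).items():
    W=X[v0:v1,u0:u1].reshape(-1,3)
    zr=dict(cab=(.1,.118),box=(.1,.118),rack=(.128,.142),tray=(.012,.03))[n]
    m=(W[:,2]>zr[0])&(W[:,2]<zr[1]); Q=W[m][:,:2].astype(np.float32)
    print(n,m.sum(),cv2.minAreaRect(Q), Q.mean(0), np.median(W[m][:,2]))
# gap depth patch
for v in range(196,226,3): print(v,np.round(X[v,219:240:2,2]*1000).tolist())
```

```text
cab 4415 ((0.530181884765625, 0.2786276936531067), (0.2242385447025299, 0.21886803209781647), 11.571386337280273) [0.5213884  0.30782187] 0.11060776470227368
box 5442 ((0.5695913434028625, 0.10187018662691116), (0.2709682881832123, 0.16425740718841553), 11.78831672668457) [0.5638372  0.10191854] 0.11068565642283677
rack 2087 ((0.5396076440811157, -0.4109311103820801), (0.09992188215255737, 0.22684915363788605), 10.456700325012207) [ 0.5390445 -0.3948009] 0.1359527475525496
tray 341 ((0.5215348601341248, -0.18272840976715088), (0.15056367218494415, 0.13047924637794495), 6.570496082305908) [ 0.5233653  -0.18395689] 0.021822288999667826
196 [3.0, -3.0, 2.0, 3.0, -0.0, -1.0, 0.0, 113.0, 112.0, 110.0, 110.0]
199 [0.0, 2.0, 3.0, -2.0, 0.0, -0.0, 1.0, 112.0, 111.0, 114.0, 111.0]
202 [2.0, -1.0, 2.0, 0.0, 1.0, 1.0, 1.0, 109.0, 109.0, 113.0, 111.0]
205 [8.0, 2.0, 36.0, 35.0, 36.0, 35.0, 33.0, 36.0, 110.0, 112.0, 110.0]
208 [17.0, 34.0, 38.0, 38.0, 0.0, 3.0, 30.0, 37.0, 111.0, 110.0, 112.0]
211 [26.0, 35.0, 34.0, 33.0, 1.0, 3.0, 31.0, 35.0, 102.0, 110.0, 108.0]
214 [33.0, 12.0, 37.0, 39.0, 34.0, 37.0, 35.0, 31.0, 30.0, 108.0, 113.0]
217 [46.0, 16.0, 1.0, 35.0, 31.0, 35.0, 34.0, 28.0, 12.0, 111.0, 111.0]
220 [56.0, 28.0, 3.0, 1.0, 0.0, 2.0, 6.0, 1.0, -1.0, 2.0, 112.0]
223 [67.0, 35.0, 8.0, -0.0, 3.0, -2.0, 0.0, 1.0, 1.0, -1.0, 111.0]
```

View pics/comp.png

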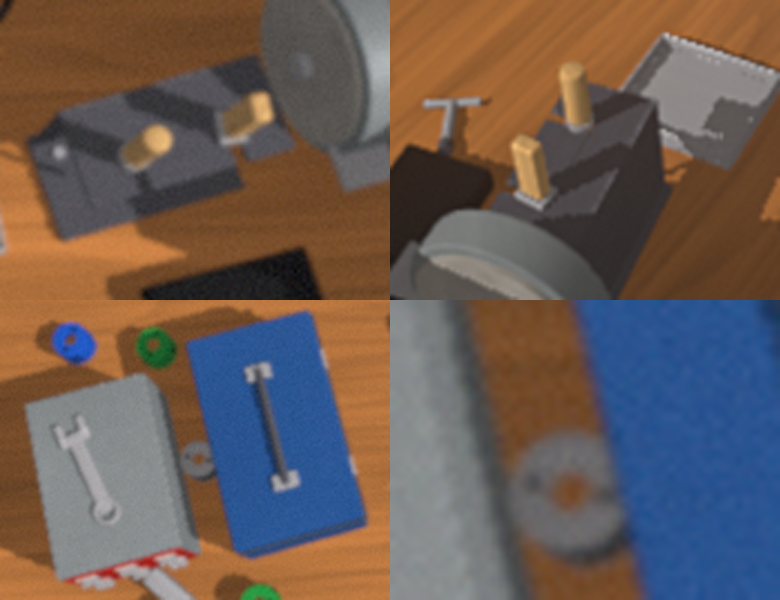

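Run:
```python
from h import *
T=np.load("top0.npz");S=np.load("scene0.npz")
for c,(u,v) in dict(sl=(434.5,202.9),sr=(465,191.9)).items(): print(c,ray_z("top",u,v,.135))
for c,(u,v) in dict(sl=(252.9,261),sr=(239.3,286)).items(): print('scene',c,ray_z("scene",u,v,.135))
X=cloud("top",T['d']);Y=cloud("scene",S['d'])
A=np.vstack([X.reshape(-1,3),Y.reshape(-1,3)]);A=A[~np.isnan(A[:,0])]
# tall-things grid around rack: max z per 4cm cell
def grid(x0,x1,y0,y1,s=.04):
    for x in np.arange(x1,x0,-s):
        print(round(x-s/2,2),[int(1000*np.percentile(q,98)) if len(q:=A[(A[:,0]>x-s)&(A[:,0]<=x)&(A[:,1]>y-s)&(A[:,1]<=y)][:,2])>3 else None for y in np.arange(y1,y0,-s)])
print("cols y from -0.22 step -.04");grid(.32,.8,-.82,-.2)
# rack shelf and handles
for nm,C in (("top",X),("scene",Y)):
    W=C.reshape(-1,3);W=W[(abs(W[:,0]-.53)<.09)&(abs(W[:,1]+.39)<.13)]
    Q=W[(abs(W[:,2]-.1355)<.005)][:,:2].astype(np.float32); print(nm,len(Q),cv2.minAreaRect(Q))
    H=W[(W[:,2]>.155)&(W[:,2]<.215)]
    for yc in (-.36,-.45):
        h=H[abs(H[:,1]-yc)<.035]; print(nm,yc,len(h),h.mean(0),h.max(0),h.min(0), cv2.minAreaRect(h[h[:,2]>.198][:,:2].astype(np.float32)) if (h[:,2]>.198).sum()>4 else None)
# bore
g=T['d'];
for n,cam in(("bore","top"),):
    m=(X[...,2]>.028)&(X[...,2]<.042)
    m2=np.zeros_like(m);m2[200:222,217:240]=1;m&=m2
    Q=X[m][:,:2]; print(len(Q),Q.mean(0),cv2.minEnclosingCircle(Q.astype(np.float32)))
lo=(X[...,2]<.012)&m2
lo[:207]=0;lo[213:]=0;lo[:,:224]=0;lo[:,233:]=0
v,u=np.nonzero(lo);print(u.mean(),v.mean(),len(u),ray_z("top",u.mean(),v.mean(),.031))
```

```text
sl [ 0.5128747  -0.35533887  0.135     ]
sr [ 0.53723882 -0.44007707  0.135     ]
scene sl [ 0.51758805 -0.35492578  0.135     ]
scene sr [ 0.54131252 -0.44331588  0.135     ]
cols y from -0.22 step -.04
0.78 [27, 27, 5, 5, 5, 5, 5, 5, 5, 5, 6, 4, 5, 6, 5, None]
0.74 [27, 25, 26, 5, 4, 4, 4, 5, 5, 5, 5, 5, 4, 4, 173, 189]
0.7 [27, 27, 26, 5, 5, 5, 5, 4, 5, 32, 33, 163, 176, 187, 217, 225]
0.66 [4, 5, 5, 5, 4, 5, 5, 209, 214, 192, 197, 201, 205, 207, 225, 233]
0.62 [23, 5, 5, 5, 5, 5, 134, 228, 231, 206, 208, 208, 208, 208, 214, 231]
0.58 [24, 20, 136, 138, 138, 139, 139, 229, 232, 223, 206, 204, 201, 197, 191, 214]
0.54 [10, 24, 138, 207, 194, 209, 209, 205, 223, 216, 184, 172, 34, 34, 29, 137]
0.5 [9, 24, 138, 209, 205, 139, 138, 136, 188, 172, 4, 6, 5, 5, 5, None]
0.46 [24, 23, 136, 135, 10, 4, 5, 5, 134, 5, 4, 5, 5, 5, 5, None]
0.42 [4, 6, 5, 4, 33, 34, 34, 35, 34, 5, 5, 5, 5, 5, 4, None]
0.38 [6, 4, 4, 5, 33, 34, 34, 34, 35, 5, 5, 5, 5, 5, 5, None]
0.34 [5, 5, 7, 14, 31, 34, 35, 34, 34, 17, 13, 5, 5, 4, 5, None]
top 1998 ((0.5423469543457031, -0.4111008644104004), (0.098029628396
[... 558 characters left out ...]
886864483356476), (0.09277611970901489, 0.18129462003707886), 12.971585273742676)
scene -0.36 153 [ 0.5213693  -0.35630731  0.18794386] [ 0.53151129 -0.33937887  0.2105593 ] [ 0.5059022  -0.36457384  0.15510353] ((0.5190414190292358, -0.3535628914833069), (0.02121175080537796, 0.02358643151819706), 37.062477111816406)
scene -0.45 168 [ 0.54155938 -0.44408014  0.1872324 ] [ 0.55110087 -0.43280286  0.21114732] [ 0.52678146 -0.45034151  0.15549208] ((0.5386627316474915, -0.44191262125968933), (0.016316331923007965, 0.0246683768928051), 81.6316909790039)
189 [0.54920291 0.21568954] ((0.5511798858642578, 0.22202496230602264), 0.032470595091581345)
228.5 210.0 24 [0.55206933 0.21203345 0.031     ]
```

```bash
cat >> h.py <<'E'
def box(x0,x1,y0,y1,z0,z1): return np.array([[x,y,z] for x in(x0,x1) for y in(y0,y1) for z in(z0,z1)],float)
def proj(cam,P):
    p=camera_params(cam);K,R,t=map(np.array,(p['K'],p['R'],p['t']))
    c=(P@R.T+t)@K.T; return c[:,:2]/c[:,2:]
def sil(cam,parts,ss=8,shape=(400,640),roi=None):
    x,y,w,h=roi; m=np.zeros((h*ss,w*ss),np.uint8)
    for P in parts:
        q=(proj(cam,P)+.5-np.array([x,y]))*ss
        cv2.fillConvexPoly(m,cv2.convexHull(q.astype(np.float32)).astype(np.int32),255)
    return cv2.resize(m,(w,h),interpolation=cv2.INTER_AREA)/255.
E
python3 - <<'E'
from h import *
from scipy.optimize import minimize
# fresh pictures are needed for networks: "newest picture"
M={c:outline_of("hook",c) for c in("scene","top")}
for c in M: print(c,[(round(r['score'],2),int(r['pixels'].sum()),np.round(np.array(r['location'])*[640,400],1)) for r in M[c]])
rois=dict(scene=(215,250,50,50),top=(440,160,50,50))
H=box(-.012,.012,-.008,.008,.006,.072);C=box(-.015,.015,-.012,.012,0,.006)
def parts(x,y,a):
    R=Ro.from_euler('z',a,degrees=True).as_matrix(); return [P@R.T+[x,y,.135] for P in(H,C)]
def cost(p,cams,sh):
    e=0
    for i,c in enumerate(cams):
        x,y,w,h=rois[c]; m=M[c][0]['pixels'][y:y+h,x:x+w].astype(float)
        e+=((sil(c,parts(p[0],p[1],p[2]),roi=rois[c])-m)**2).sum()
    return e
for cams in(["top"],["scene"],["top","scene"]):
    out=[]
    for a in range(-40,50,10):
        r=minimize(lambda p:cost([.538+p[0]/100,-.442+p[1]/100,a],cams,0),[0,0],method='Nelder-Mead',options=dict(maxiter=60,initial_simplex=[[0,0],[.5,0],[0,.5]]))
        out.append((a,round(r.fun,1),round(.538+r.x[0]/100,4),round(-.442+r.x[1]/100,4)))
    print(cams,out)
S=np.load("scene0.npz");T=np.load("top0.npz")
A=np.vstack([cloud("top",T['d']).reshape(-1,3),cloud("scene",S['d']).reshape(-1,3)])
B=A[(A[:,1]<-.455)&(A[:,1]>-.56)&(A[:,0]>.42)&(A[:,0]<.72)&(A[:,2]>.15)]
for x in np.arange(.44,.72,.02):
    q=B[abs(B[:,0]-x)<.01]; print(round(x,2),len(q),np.round([q[:,1].max(),q[:,2].max(), q[q[:,1]>-.5][:,2].max() if (q[:,1]>-.5).any() else 0],3) if len(q) else '')
E
```

```text
scene [(0.68, 236, array([238.9, 274.8]))]
top [(0.66, 202, array([470.3, 188.4]))]
['top'] [(-40, np.float64(32.9), np.float64(0.5361), np.float64(-0.4422)), (-30, np.float64(24.2), np.float64(0.5362), np.float64(-0.4421)), (-20, np.float64(23.9), np.float64(0.5363), np.float64(-0.4417)), (-10, np.float64(24.0), np.float64(0.5364), np.float64(-0.442)), (0, np.float64(25.2), np.float64(0.5365), np.float64(-0.4421)), (10, np.float64(21.6), np.float64(0.5363), np.float64(-0.442)), (20, np.float64(19.0), np.float64(0.5366), np.float64(-0.4419)), (30, np.float64(22.1), np.float64(0.5364), np.float64(-0.4415)), (40, np.float64(25.4), np.float64(0.5364), np.float64(-0.4419))]
['scene'] [(-40, np.float64(64.2), np.float64(0.5355), np.float64(-0.4382)), (-30, np.float64(45.8), np.float64(0.537), np.float64(-0.4386)), (-20, np.float64(26.5), np.float64(0.5369), np.float64(-0.4394)), (-10, np.float64(18.4), np.float64(0.5377), np.float64(-0.4402)), (0, np.float64(20.2), np.float64(0.5374), np.float64(-0.4399)), (10, np.float64(26.8), np.float64(0.5365), np.float64(-0.4394)), (20, np.float64(28.5), np.float64(0.5369), np.float64(-0.4398)), (30, np.float64(25.3), np.float64(0.5365), np.float64(-0.439)), (40, np.float64(21.4), np.float64(0.5372), np.float64(-0.4399))]Traceback (most recent call last):
  File "<stdin>", line 19, in <module>
    res = _minimize_neldermead(fun, x0, args, callback, bounds=bounds,
                               **options)
    fxr = func(xr)
    fx = function(np.copy(x), *(wrapper_args + args))
  File "<stdin>", line 19, in <lambda>
  File "<stdin>", line 14, in cost
  File "h.py", line 26, in sil
    q=(proj(cam,P)+.5-np.array([x,y]))*ss
       ~~~~^^^^^^^
  File "h.py", line 21, in proj
    p=camera_params(cam);K,R,t=map(np.array,(p['K'],p['R'],p['t']))
ValueError: time passes only in moves, steps and waits
```

```bash
cat > fix.py <<'E'
s=open('h.py').read()
s=s.replace("from bench import *\n","from bench import *\nimport json,os\nfrom bench import camera_params as _cp\n_C={}\ndef camera_params(c):\n    if c not in _C: _C[c]=_cp(c)\n    return _C[c]\n",1)
open('h.py','w').write(s)
E
python3 fix.py
python3 - <<'E'
from h import *
S=np.load("scene0.npz");T=np.load("top0.npz")
A=np.vstack([cloud("top",T['d']).reshape(-1,3),cloud("scene",S['d']).reshape(-1,3)])
B=A[(A[:,1]<-.46)&(A[:,1]>-.56)&(A[:,0]>.42)&(A[:,0]<.72)&(A[:,2]>.15)]
for x in np.arange(.46,.72,.02):
    q=B[abs(B[:,0]-x)<.01]
    print(round(x,2),len(q),[ (y,int(1000*r[:,2].max())) for y in(-.47,-.48,-.49,-.5,-.51,-.53) if len(r:=q[abs(q[:,1]-y)<.006])])
s=read_state();R=Ro.from_quat(s['eef_rot']).as_matrix()
# approach: tool y along rack x (15.5deg), or half-turn
for a in(15.5,195.5):
    a=np.radians(a);y=np.array([np.cos(a),np.sin(a),0]);z=np.array([0,0,-1]);Rt=np.stack([np.cross(y,z),y,z],1)
    print(np.degrees(Ro.from_matrix(R.T@Rt).as_rotvec()), R.T@(np.array([.537,-.441,.30])-s['ee_pos']))
print(s['time'])
E
```

```text
0.46 0 []
0.48 0 []
0.5 22 [(-0.53, 171)]
0.52 208 [(-0.53, 205)]
0.54 290 [(-0.53, 224)]
0.56 343 [(-0.51, 175), (-0.53, 231)]
0.58 422 [(-0.5, 159), (-0.51, 222), (-0.53, 233)]
0.6 468 [(-0.5, 156), (-0.51, 229), (-0.53, 235)]
0.62 536 [(-0.5, 212), (-0.51, 228), (-0.53, 231)]
0.64 498 [(-0.5, 205), (-0.51, 219), (-0.53, 223)]
0.66 425 [(-0.5, 200), (-0.51, 203), (-0.53, 206)]
0.68 98 [(-0.5, 163), (-0.51, 170), (-0.53, 181)]
0.7 0 []
[ 2.65620776e-03 -1.80433738e-03  5.92126993e+01] [-0.63428322 -0.90881515 -0.06348212]
[ 2.09143805e-03  3.07885546e-03 -1.20787301e+02] [-0.63428322 -0.90881515 -0.06348212]
1.2
```

Call:
drive_tool --pt "0 0 59.2 -0.526 -0.274 -0.113 -1" --pt "0 0 59.2 -0.526 -0.274 -0.113 -1" --pt "0 0 59.2 -0.526 -0.274 -0.113 -1" --pt "0 0 59.2 -0.526 -0.274 -0.113 -1" --pt "0 0 59.2 -0.526 -0.274 -0.113 -1" --pt "0 0 59.2 -0.526 -0.274 -0.113 -1" --pt "0 0 59.2 -0.526 -0.274 -0.113 -1" --pt "0 0 59.2 -0.526 -0.274 -0.113 -1" --pt "0 0 59.2 -0.526 -0.274 -0.113 -1" --pt "0 0 59.2 -0.526 -0.274 -0.113 -1" --pt "0 0 59.2 -0.526 -0.274 -0.113 -1" --pt "0 0 59.2 -0.526 -0.274 -0.113 -1" --squeeze 40

```text
time: 2.4
ee_pos: [0.5983, 0.201, 0.3495]
eef_rot: [0.605, 0.796, 0.0, 0.0]
ft_force: [0.6, 1.0, 0.1]
width: 0.0866
```

Call:
drive_tool --pt "0 0 0 -0.6 -0.232 0.03 -1" --pt "0 0 0 -0.6 -0.232 0.03 -1" --pt "0 0 0 -0.6 -0.232 0.03 -1" --pt "0 0 0 -0.6 -0.232 0.03 -1" --pt "0 0 0 -0.6 -0.232 0.03 -1" --pt "0 0 0 -0.6 -0.232 0.03 -1" --pt "0 0 0 -0.6 -0.232 0.03 -1" --pt "0 0 0 -0.6 -0.232 0.03 -1" --pt "0 0 0 -0.6 -0.232 0.03 -1" --pt "0 0 0 -0.6 -0.232 0.03 -1" --pt "0 0 0 -0.6 -0.232 0.03 -1" --pt "0 0 0 -0.6 -0.232 0.03 -1"

```text
time: 3.6
ee_pos: [0.5383, -0.3957, 0.3209]
eef_rot: [0.605, 0.796, 0.0, 0.0]
ft_force: [1.0, -0.4, 0.8]
width: 0.0872
```

```bash
cat >> h.py <<'E'
def st():
    s=read_state(); print('t',round(s['time'],2),'p',np.round(s['ee_pos'],4),'ang_y',np.round(np.degrees(np.arctan2(*Ro.from_quat(s['eef_rot']).as_matrix()[1::-1,1])),2),'tilt',np.round(Ro.from_quat(s['eef_rot']).as_matrix()[:2,2],4),'f',np.round(s['ft_force'],2),'tq',np.round(s['torque'],3),'q',np.round(s['joint_positions'],2),'w',round(s['width'],4)); return s
def delta(target,s=None):
    s=s or read_state(); print('delta',np.round(Ro.from_quat(s['eef_rot']).as_matrix().T@(np.array(target)-s['ee_pos']),4))
E
python3 -c "
from h import *
s=st();delta([.537,-.441,.18])"
```

```text
t 3.6 p [ 0.5383 -0.3957  0.3209] ang_y 15.57 tilt [0.0005 0.0002] f [ 1.03 -0.36  0.77] tq [-0.071 -0.017  0.025] q [ 0.1   0.47  0.71  1.22 -0.3   1.56  1.03] w 0.0872
delta [-0.0433 -0.0134  0.1409]
```

Call:
drive_tool --pt "0 0 0 -0.0433 -0.0134 0.04 -1" --pt "0 0 0 -0.0433 -0.0134 0.05 -1" --pt "0 0 0 -0.0433 -0.0134 0.09 -1" --pt "0 0 0 -0.0433 -0.0134 0.12 -1" --pt "0 0 0 -0.0433 -0.0134 0.141 -1" --pt "0 0 0 -0.0433 -0.0134 0.141 -1" --pt "0 0 0 -0.0433 -0.0134 0.141 0" --pt "0 0 0 -0.0433 -0.0134 0.141 0.2"

```text
time: 4.4
ee_pos: [0.5379, -0.4396, 0.1817]
eef_rot: [0.605, 0.796, 0.0, 0.001]
ft_force: [0.3, 0.1, 0.2]
width: 0.0779
```

```bash
python3 -c "
from h import *
s=st();delta([.537,-.441,.18])
p,d=camera('scene');q,e=camera('top');cv2.imwrite('pics/grasp.png',np.hstack([cv2.resize(p[210:330,170:300,::-1],None,fx=3,fy=3,interpolation=2),cv2.resize(q[130:250,400:530,::-1],None,fx=3,fy=3,interpolation=2)]))"
```

```text
t 4.4 p [ 0.5379 -0.4396  0.1817] ang_y 15.54 tilt [ 0.0021 -0.0013] f [0.34 0.09 0.16] tq [-0.128  0.009 -0.012] q [ 0.18  0.59  0.67  1.36 -0.36  1.32  1.13] w 0.0779
delta [-0.0011 -0.0012  0.0017]
```

View pics/grasp.png

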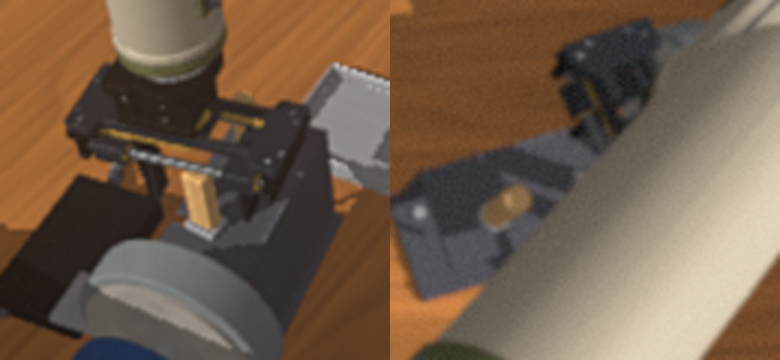

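Call:
drive_tool --pt "0 0 0 -0.0005 -0.0005 0.001 0.5" --pt "0 0 0 -0.0005 -0.0005 0.001 1" --pt "0 0 0 -0.0005 -0.0005 0.001 1" --pt "0 0 0 -0.0005 -0.0005 0.001 1" --pt "0 0 0 -0.0005 -0.0005 0.001 1" --pt "0 0 0 -0.0005 -0.0005 0.001 1" --pt "0 0 0 -0.0005 -0.0005 0.001 1" --pt "0 0 0 -0.0005 -0.0005 0.001 1"

```text
time: 5.3
ee_pos: [0.5367, -0.44, 0.1788]
eef_rot: [0.605, 0.796, -0.0, -0.0]
ft_force: [-0.5, -0.5, -0.4]
width: 0.0253
```

```bash
python3 -c "
from h import *
s=st()"
```

```text
t 5.3 p [ 0.5367 -0.44    0.1788] ang_y 15.51 tilt [-0.0001  0.0001] f [-0.53 -0.55 -0.37] tq [-0.135  0.095 -0.009] q [ 0.18  0.59  0.67  1.36 -0.36  1.32  1.13] w 0.0253
```

Call:
drive_tool --pt "0 0 0 0 0 -0.006 1" --pt "0 0 0 0 0 -0.006 1" --pt "0 0 0 0 -0.02 -0.006 1" --pt "0 0 0 0 -0.04 -0.006 1" --pt "0 0 0 0 -0.062 -0.006 1" --pt "0 0 0 0 -0.062 -0.006 1" --pt "0 0 0 0 -0.062 -0.006 1" --pt "0 0 0 0 -0.062 -0.05 1" --pt "0 0 0 0 -0.062 -0.1 1" --pt "0 0 0 0 -0.062 -0.15 1" --pt "0 0 0 0 -0.062 -0.15 1"

```text
time: 6.4
ee_pos: [0.4791, -0.4578, 0.3365]
eef_rot: [0.605, 0.797, -0.0, 0.005]
ft_force: [0.9, -0.4, -1.4]
width: 0.0257
```

```bash
python3 -c "
from h import *
s=st()"
```

```text
t 6.4 p [ 0.4791 -0.4578  0.3365] ang_y 15.61 tilt [ 0.0082 -0.0068] f [ 0.9  -0.35 -1.39] tq [-0.076  0.021 -0.002] q [ 0.21  0.45  0.73  1.22 -0.3   1.57  1.16] w 0.0257
```

Call:
drive_tool --pt "0 0 3.8 0.626 0.246 0 1" --pt "0 0 3.8 0.626 0.246 0 1" --pt "0 0 3.8 0.626 0.246 0 1" --pt "0 0 3.8 0.626 0.246 0 1" --pt "0 0 3.8 0.626 0.246 0 1" --pt "0 0 3.8 0.626 0.246 0 1" --pt "0 0 3.8 0.626 0.246 0 1" --pt "0 0 3.8 0.626 0.246 0 1" --pt "0 0 3.8 0.626 0.246 0 1" --pt "0 0 3.8 0.626 0.246 0 1" --pt "0 0 3.8 0.626 0.246 0 1" --pt "0 0 3.8 0.626 0.246 0.0 1"

```text
time: 7.6
ee_pos: [0.539, 0.1434, 0.3289]
eef_rot: [0.631, 0.776, 0.0, -0.0]
ft_force: [0.8, -0.0, -0.1]
width: 0.0251
```

```bash
python3 -c "
from h import *
s=st();delta([.548,.211,.29])"
```

```text
t 7.6 p [0.539  0.1434 0.3289] ang_y 11.79 tilt [0.0003 0.0008] f [ 0.83 -0.03 -0.09] tq [-0.14  -0.07  -0.003] q [-0.67  0.15  0.38  1.51 -0.05  1.5  -0.09] w 0.0251
delta [0.0643 0.0226 0.039 ]
```

Call:
drive_tool --pt "0 0 0 0.0643 0.0226 0.03 1" --pt "0 0 0 0.0643 0.0226 0.039 1" --pt "0 0 0 0.0643 0.0226 0.039 1" --pt "0 0 0 0.0643 0.0226 0.039 1" --pt "0 0 0 0.0643 0.0226 0.039 1"

```text
time: 8.1
ee_pos: [0.5487, 0.2069, 0.2907]
eef_rot: [0.632, 0.775, 0.0, 0.0]
ft_force: [-0.3, 0.6, -1.4]
width: 0.0255
```

```bash
python3 -c "
from h import *
s=st()
O={}
for c in('scene','top'):
    p,d=camera(c);O[c]=p;np.savez(c+'1.npz',p=p,d=d)
    for n in('hook','hook_foot','bore','hole_saw'):
        print(c,n,[(round(r['score'],2),np.round(np.array(r['location'])*[640,400],1)) for r in tip_of(n,c)])
f=w2px('scene',[.548,.211,.14]);g=w2px('top',[.55,.211,.1]);print(f,g, w2px('scene',[.548,.211,.24]))
def cr(p,f): u,v=int(f[0])-33,int(f[1])-33; print(u,v);return cv2.resize(p[v:v+50,u:u+65,::-1],None,fx=6,fy=6,interpolation=2)
cv2.imwrite('pics/foot.png',np.hstack([cr(O['scene'],f),cr(O['top'],g)]))"
```

```text
t 8.1 p [0.5487 0.2069 0.2907] ang_y 11.63 tilt [0.0012 0.0003] f [-0.33  0.62 -1.38] tq [-0.091  0.069  0.023] q [-0.72  0.22  0.34  1.5  -0.07  1.43 -0.18] w 0.0255
scene hook [(0.44, array([359.3, 135.5]))]
scene hook_foot [(0.47, array([355.9, 159.9]))]
scene bore [(0.71, array([418.6, 174.6])), (0.71, array([306.6, 179.6])), (0.64, array([401.5, 186.2]))]
scene hole_saw [(0.73, array([254.5, 305.5])), (0.7, array([416.4, 188.4])), (0.69, array([381.2, 268.6])), (0.61, array([401.5, 196.3])), (0.47, array([305.3, 187.5])), (0.46, array([237. , 284.8]))]
top hook [(0.45, array([208.5, 193.2]))]
top hook_foot [(0.46, array([220.9, 201.8]))]
top bore [(0.74, array([229.6, 208.3])), (0.74, array([469.2, 259.7])), (0.65, array([258.5, 270.8]))]
top hole_saw [(0.68, array([228.3, 215. ])), (0.55, array([258.3, 274.9])), (0.5, array([210.3, 163.1]))]
[357.30264096 161.41764922] [223.05201985 205.7788267 ] [358.77881215 137.8931283 ]
324 128
190 172
```

View pics/foot.png

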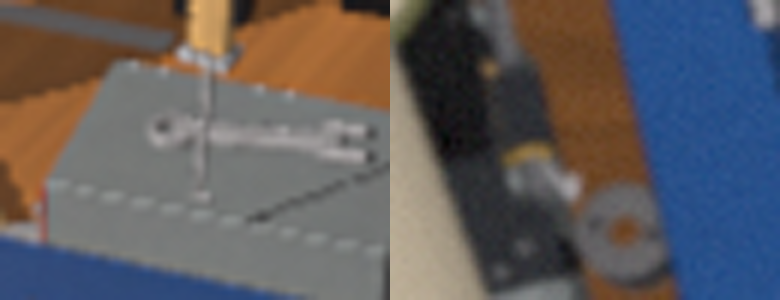

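```bash
python3 -c "
from h import *
for p in((219.7,203.2),(220.9,201.8)): print(ray_z('top',*p,.143))
print(ray_z('scene',357.3,160.5,.143), ray_z('top',228.5,210,.031),ray_z('top',229.6,208.3,.034))
print(w2px('top',[.5487,.2069,.143]))"
```

```text
[0.54772717 0.20927812 0.143     ]
[0.55129036 0.20610061 0.143     ]
[0.54716823 0.21221159 0.143     ] [0.55206933 0.21203345 0.031     ] [0.5562575  0.20809017 0.034     ]
[220.60315778 202.7803867 ]
```

Call:
drive_tool --pt "0 0 0 0 0 0.02 1" --pt "0 0 0 0 0 0.04 1" --pt "0 0 0 0 0 0.06 1" --pt "0 0 0 0 0 0.08 1" --pt "0 0 0 0 0 0.085 1" --pt "0 0 0 0 0 0.085 1" --pt "0 0 0 0 0 0.085 1"

```text
time: 9.3
ee_pos: [0.5487, 0.2079, 0.206]
eef_rot: [0.631, 0.776, 0.001, 0.0]
ft_force: [-0.4, -0.1, -0.5]
width: 0.0253
```

```bash
python3 -c "
from h import *
s=st()
p0=0
for i in range(4):
    p,d=camera('top');p0=p0+p.astype(float)/4
st();np.savez('top2.npz',p=p0,d=d)
for n in('hook_foot','bore'):
    print(n,[(round(r['score'],2),np.round(np.array(r['location'])*[640,400],1)) for r in tip_of(n,'top')])
print(w2px('top',[s['ee_pos'][0],s['ee_pos'][1],.057]))
cv2.imwrite('pics/foot2.png',cv2.resize(p0.astype(np.uint8)[185:230,200:255,::-1],None,fx=12,fy=12,interpolation=2))"
```

```text
t 9.3 p [0.5487 0.2079 0.206 ] ang_y 11.71 tilt [0.0012 0.0007] f [-0.45 -0.14 -0.49] tq [-0.08   0.003  0.039] q [-0.72  0.27  0.33  1.63 -0.09  1.26 -0.16] w 0.0253
t 9.5 p [0.5486 0.208  0.2058] ang_y 11.72 tilt [0.0012 0.0008] f [-0.15 -0.47 -1.29] tq [-0.075  0.046 -0.009] q [-0.72  0.27  0.33  1.63 -0.09  1.26 -0.16] w 0.0251
hook_foot []
bore [(0.63, array([233.2, 209.8])), (0.54, array([207.6, 159.7])), (0.46, array([255.4, 270.8]))]
[227.83742928 209.2830861 ]
```

View pics/foot2.png

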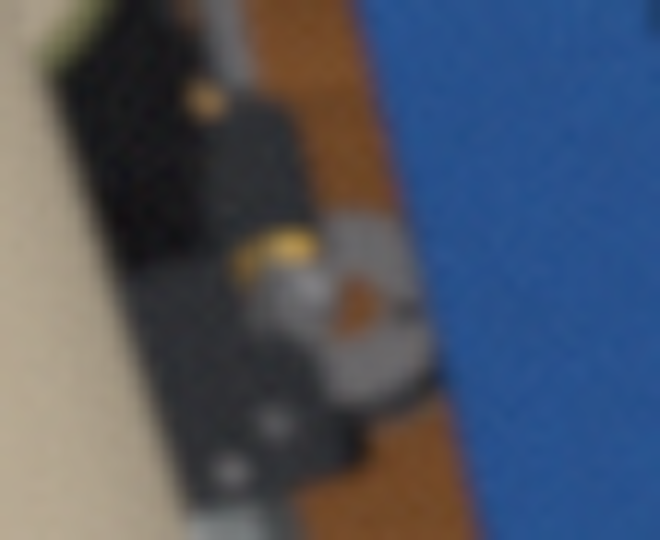

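Call:
drive_tool --pt "0 0 0 0 0 -0.045 1" --pt "0 0 0 0 0 -0.09 1" --pt "0 0 0 0 0 -0.11 1" --pt "0 0 0 -0.045 0 -0.11 1" --pt "0 0 0 -0.09 0 -0.11 1" --pt "0 0 0 -0.09 0 -0.11 1" --pt "0 0 0 -0.09 0 -0.11 1" --pt "0 0 0 -0.09 0 -0.11 1"

```text
time: 10.4
ee_pos: [0.5662, 0.1209, 0.3148]
eef_rot: [0.631, 0.776, 0.0, -0.0]
ft_force: [0.2, 1.2, -1.3]
width: 0.0257
```

```bash
python3 -c "
from h import *
s=st();x,y,z=s['ee_pos']
O={}
for c in('scene','top'):
    P=0
    for i in range(3):
        p,d=camera(c);P=P+p.astype(float)/3
    O[c]=P.astype(np.uint8);np.savez(c+'3.npz',p=O[c],d=d)
s=st()
def cr(c,zz):
    f=w2px(c,[x,y,z-zz]);u,v=int(f[0])-16,int(f[1])-22;print(c,u,v,[np.round(w2px(c,[x,y,z-k]),1) for k in(.0438,.08,.115,.1455)])
    return cv2.resize(O[c][v:v+44,u:u+32,::-1],None,fx=12,fy=12,interpolation=2)
cv2.imwrite('pics/foot3.png',np.hstack([cr('scene',.125),cr('top',.13)]))"
```

```text
t 10.4 p [0.5662 0.1209 0.3148] ang_y 11.79 tilt [-0.0003  0.0007] f [ 0.2   1.24 -1.27] tq [-0.05   0.089  0.015] q [-0.62  0.2   0.4   1.48 -0.08  1.48 -0.02] w 0.0257
t 10.7 p [0.5663 0.1204 0.3148] ang_y 11.78 tilt [-0.0002  0.0001] f [ 0.67 -0.23 -1.78] tq [-0.098  0.057  0.008] q [-0.62  0.2   0.4   1.48 -0.08  1.48 -0.02] w 0.0256
scene 334 142 [array([351.2, 144.5]), array([350.8, 153.6]), array([350.3, 162.2]), array([350. , 169.5])]
top 234 168 [array([243.8, 181.2]), array([246.7, 185.2]), array([249.3, 188.8]), array([251.4, 191.8])]
```

View pics/foot3.png

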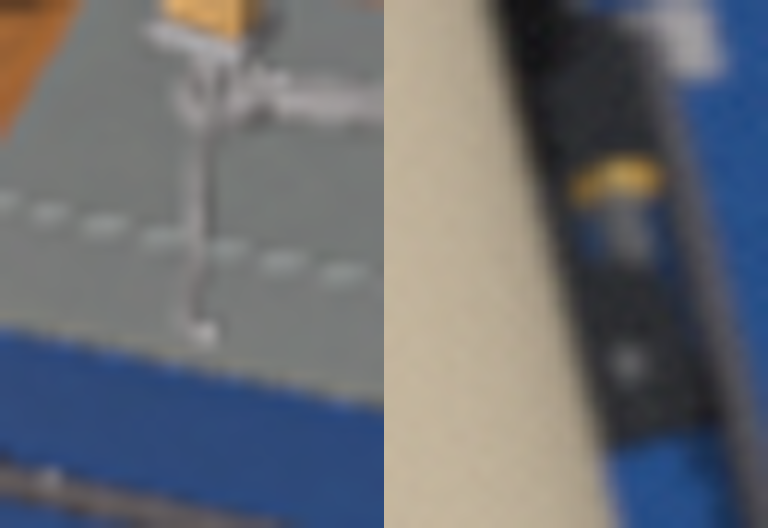

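Call:
drive_tool --pt "0 0 0 -0.362 -0.224 0 1" --pt "0 0 0 -0.362 -0.224 0 1" --pt "0 0 0 -0.362 -0.224 0 1" --pt "0 0 0 -0.362 -0.224 0 1" --pt "0 0 0 -0.362 -0.224 0 1" --pt "0 0 0 -0.362 -0.224 0 1" --pt "0 0 0 -0.362 -0.224 0 1" --pt "0 0 0 -0.362 -0.224 0 1" --pt "0 0 0 -0.362 -0.224 0 1" --pt "0 0 0 -0.362 -0.224 0 1" --pt "0 0 0 -0.362 -0.224 0 1"

```text
time: 11.8
ee_pos: [0.4207, -0.28, 0.3148]
eef_rot: [0.631, 0.775, 0.0, -0.0]
ft_force: [0.1, 0.5, -1.2]
width: 0.0252
```

```bash
python3 -c "
from h import *
s=st()
O={}
for c in('scene','top'):
    P=0
    for i in range(4):
        p,d=camera(c);P=P+p.astype(float)/4
    O[c]=P.astype(np.uint8);np.savez(c+'4.npz',p=O[c],d=d)
s=st();x,y,z=s['ee_pos']
def cr(c,zz):
    f=w2px(c,[x,y,z-zz]);u,v=int(f[0])-16,int(f[1])-22;print(c,u,v,[np.round(w2px(c,[x,y,z-k]),1) for k in(.0438,.08,.115,.1455)])
    return cv2.resize(O[c][v:v+44,u:u+32,::-1],None,fx=12,fy=12,interpolation=2)
cv2.imwrite('pics/foot4.png',np.hstack([cr('scene',.125),cr('top',.13)]))"
```

```text
t 11.8 p [ 0.4207 -0.28    0.3148] ang_y 11.68 tilt [0.0001 0.0004] f [ 0.11  0.51 -1.24] tq [-0.031 -0.064 -0.011] q [-0.24  0.01  0.75  1.68 -0.    1.46  0.72] w 0.0252
t 12.2 p [ 0.4209 -0.2798  0.3148] ang_y 11.77 tilt [-0.      0.0001] f [-0.22 -0.3  -1.38] tq [-0.126  0.029 -0.021] q [-0.24  0.01  0.75  1.68 -0.    1.46  0.72] w 0.0254
scene 224 196 [array([237.2, 198. ]), array([238.9, 207.6]), array([240.4, 216.5]), array([241.7, 223.9])]
top 398 215 [array([424.1, 232.1]), array([420. , 234.3]), array([416.3, 236.2]), array([413.3, 237.8])]
```

View pics/foot4.png

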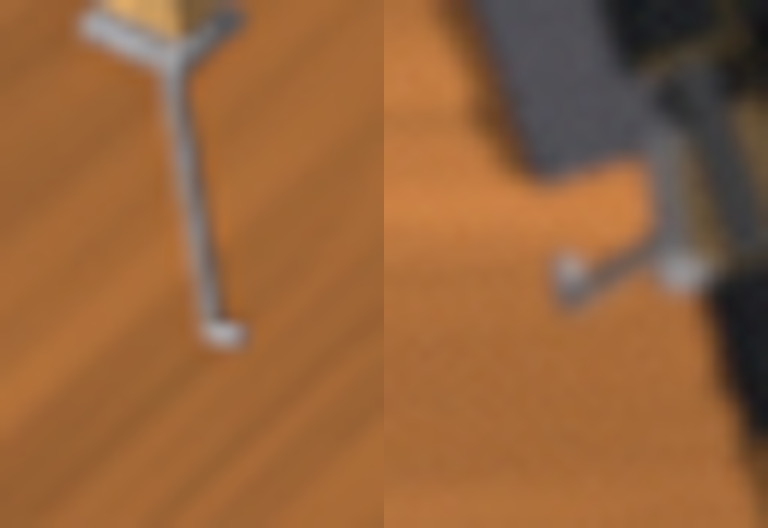

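```bash
cat > fit.py <<'E'
from h import *
from scipy.optimize import least_squares
rois=dict(scene=(228,204,26,24),top=(406,232,14,16))
s=read_state();tcp=s['ee_pos'].copy();Rt=Ro.from_quat(s['eef_rot']).as_matrix()
# hook frame: x=tool y, z=-tool z, y=z cross x
ex=Rt[:,1];ez=-Rt[:,2];ey=np.cross(ez,ex);RH=np.stack([ex,ey,ez],1)
org=tcp-.0438*ez
M={}
for c in rois:
    x,y,w,h=rois[c];p=np.load(c+'4.npz')['p'][y:y+h,x:x+w].astype(float)
    chroma=(p[...,0]-p[...,2]);bg=np.median(chroma); M[c]=np.clip(1-chroma/bg,0,1)
    print(c,bg,M[c].max(),M[c].sum())
th=np.linspace(0,2*np.pi,12,endpoint=False)
def tube(a,b,r=.0025):
    d=(b-a)/np.linalg.norm(b-a);u=np.cross(d,[1,0,0]) if abs(d[0])<.9 else np.cross(d,[0,1,0]);u/=np.linalg.norm(u);v=np.cross(d,u)
    ring=r*(np.outer(np.cos(th),u)+np.outer(np.sin(th),v));return np.vstack([a+ring,b+ring])
def parts(b,o):
    e=np.array([b[0],b[1],-.105])
    F=box(-.0025,.0025,-.0025,.0025,0,.005);F2=np.vstack([F,box(.0075,.010,-.0025,.0025,.0015,.0065)])
    return [(P+[o[0],o[1],0])@RH.T+org for P in(tube(np.zeros(3),e+[0,0,.0025]),F2+e)]
def res(p,full=False):
    r=[]
    b=p[:2]/1000;
    for i,c in enumerate(rois):
        R=sil(c,[q for q in parts(b,(p[2]/1000,p[3]/1000))],roi=rois[c],ss=16)
        R=cv2.GaussianBlur(R,(0,0),.6); r.append((R*.75-M[c]).ravel())
    return np.concatenate(r)
from scipy.optimize import minimize
for x0 in([0,4,0,0],[-3,3,0,0],[4,-4,0,0]):
    f=lambda p:(res(p)**2).sum()+ .02*(p[2]**2+p[3]**2)
    m=minimize(f,x0,method='Nelder-Mead',options=dict(maxiter=250,initial_simplex=np.vstack([x0]+[np.array(x0)+2*np.eye(4)[i] for i in range(4)])))
    print(np.round(m.x,2),m.fun)
E
python3 fit.py
```

```text
scene 108.0 0.9722222222222222 46.0462962962963
top 112.0 0.8928571428571429 22.36607142857143
[-5.61  4.    2.11 -1.67] 3.4842130420621387
[-3.04  0.39 -0.41  1.94] 3.178590983737733
[-0.88 -2.13 -2.04  4.14] 3.390454847895744
```

```bash
python3 -c "
from h import *
for f in('top0','top1','top3'):
    p=np.load(f+'.npz')['p'].astype(float)[198:224,216:242]
    ch=(p[...,0]-p[...,2]);u,v=np.meshgrid(np.arange(216,242),np.arange(198,224))
    w=np.clip((ch-15)/80,0,1)*(np.hypot(u-228.8,v-210)<4.2)
    h=((w*u).sum()/w.sum(),(w*v).sum()/w.sum())
    print(f,np.round(h,2),round(w.sum(),1),np.round(ray_z('top',*h,.0315),4))
"
```

```text
top0 [228.67 210.15] 9.9 [0.5515 0.2114 0.0315]
top1 [228.65 210.14] 9.3 [0.5515 0.2115 0.0315]
top3 [228.75 210.01] 16.8 [0.5519 0.2112 0.0315]
```

Call:
drive_tool --pt "0 0 0 0.452 0.227 0.015 1" --pt "0 0 0 0.452 0.227 0.015 1" --pt "0 0 0 0.452 0.227 0.015 1" --pt "0 0 0 0.452 0.227 0.015 1" --pt "0 0 0 0.452 0.227 0.015 1" --pt "0 0 0 0.452 0.227 0.015 1" --pt "0 0 0 0.452 0.227 0.015 1" --pt "0 0 0 0.452 0.227 0.015 1" --pt "0 0 0 0.452 0.227 0.015 1" --pt "0 0 0 0.452 0.227 0.015 1" --pt "0 0 0 0.452 0.227 0.015 1" --pt "0 0 0 0.452 0.227 0.02 1"

```text
time: 13.4
ee_pos: [0.551, 0.2106, 0.2943]
eef_rot: [0.63, 0.777, -0.0, -0.0]
ft_force: [0.9, -1.4, -0.2]
width: 0.0252
```

```bash
python3 -c "
from h import *
s=st();delta([.5518,.2091,.2])"
```

```text
t 13.4 p [0.551  0.2106 0.2943] ang_y 11.91 tilt [-0.0003 -0.0003] f [ 0.86 -1.4  -0.25] tq [-0.131  0.053  0.009] q [-0.69  0.23  0.3   1.48 -0.07  1.44 -0.18] w 0.0252
delta [-0.0016  0.0005  0.0943]
```

Call:
drive_tool --pt "0 0 0 0 0 0.02 1" --pt "0 0 0 0 0 0.045 1" --pt "0 0 0 0 0 0.07 1" --pt "0 0 0 0 0 0.09 1" --pt "0 0 0 0 0 0.095 1" --pt "0 0 0 0 0 0.095 1" --pt "0 0 0 0 0 0.095 1" --pt "0 0 0 0 0 0.095 1"

```text
time: 14.2
ee_pos: [0.5518, 0.2084, 0.2013]
eef_rot: [0.631, 0.775, 0.001, 0.0]
ft_force: [0.7, -0.3, -0.5]
width: 0.0253
```

```bash
python3 -c "
from h import *
s=st();delta([.5518,.2091,.183])"
```

```text
t 14.2 p [0.5518 0.2084 0.2013] ang_y 11.69 tilt [0.0018 0.001 ] f [ 0.68 -0.3  -0.5 ] tq [-0.042  0.057  0.046] q [-0.68  0.28  0.3   1.62 -0.08  1.25 -0.17] w 0.0253
delta [0.0007 0.0002 0.0183]
```

Call:
drive_tool --pt "0 0 0 0.0007 0 0.008 1" --pt "0 0 0 0.0007 0 0.014 1" --pt "0 0 0 0.0007 0 0.017 1" --pt "0 0 0 0.0007 0 0.019 1" --pt "0 0 0 0.0007 0 0.0205 1" --pt "0 0 0 0.0007 0 0.0205 1"

```text
time: 14.8
ee_pos: [0.551, 0.2091, 0.1792]
eef_rot: [0.631, 0.776, -0.0, -0.0]
ft_force: [-0.9, -0.3, -0.2]
width: 0.0253
```

```bash
python3 -c "
from h import *
s=st()"
```

```text
t 14.8 p [0.551  0.2091 0.1792] ang_y 11.71 tilt [-0.0002 -0.0001] f [-0.91 -0.31 -0.24] tq [-0.084  0.001 -0.009] q [-0.68  0.29  0.29  1.65 -0.09  1.21 -0.17] w 0.0253
```

Call:
drive_tool --pt "0 0 0 0 0 0.002 1" --pt "0 0 0 0 0 0.004 1" --pt "0 0 0 0 0 0.006 1" --pt "0 0 0 0 0 0.006 1"

```text
time: 15.2
ee_pos: [0.5508, 0.209, 0.173]
eef_rot: [0.631, 0.776, -0.0, -0.0]
ft_force: [0.2, -0.7, -1.4]
width: 0.0255
```

```bash
python3 -c "
from h import *
s=st()"
```

```text
t 15.2 p [0.5508 0.209  0.173 ] ang_y 11.71 tilt [-0.0004 -0.0001] f [ 0.19 -0.67 -1.37] tq [-0.107  0.068 -0.005] q [-0.68  0.3   0.29  1.66 -0.09  1.2  -0.16] w 0.0255
```

Call:
drive_tool --pt "0 0 0 0 0 0.003 1" --pt "0 0 0 0 0 0.006 1" --pt "0 0 0 0 0 0.008 1" --pt "0 0 0 0 0 0.008 1" --pt "0 0 0 0 0.003 0.008 1" --pt "0 0 0 0 0.006 0.008 1" --pt "0 0 0 0 0.0085 0.008 1" --pt "0 0 0 0 0.0085 0.008 1"

```text
time: 16.0
ee_pos: [0.5597, 0.2109, 0.1654]
eef_rot: [0.631, 0.776, 0.0, 0.0]
ft_force: [-0.7, 0.1, -1.1]
width: 0.0252
```

```bash
python3 -c "
from h import *
s=st()"
```

```text
t 16.0 p [0.5597 0.2109 0.1654] ang_y 11.71 tilt [0.0003 0.    ] f [-0.68  0.05 -1.08] tq [-0.031  0.068 -0.018] q [-0.68  0.32  0.29  1.64 -0.1   1.19 -0.16] w 0.0252
```

Call:
drive_tool --pt "0 0 0 0 0 -0.003 1" --pt "0 0 0 0 0 -0.005 1" --pt "0 0 0 0 0 -0.007 1" --pt "0 0 0 0 0 -0.009 1" --pt "0 0 0 0 0 -0.012 1" --pt "0 0 0 0 0 -0.016 1" --pt "0 0 0 0 0 -0.02 1" --pt "0 0 0 0 0 -0.025 1" --pt "0 0 0 0 0 -0.025 1"

```text
time: 16.9
ee_pos: [0.5597, 0.211, 0.1913]
eef_rot: [0.631, 0.776, 0.001, 0.0]
ft_force: [0.5, 0.5, -3.5]
width: 0.0259
```

```bash
python3 -c "
from h import *
s=st()
p,d=camera('top');X=cloud('top',d)
for v in range(200,222,2): print(v,np.round(np.nan_to_num(X[v,218:242:2,2])*1000).astype(int).tolist())
st()"
```

```text
t 16.9 p [0.5597 0.211  0.1913] ang_y 11.71 tilt [0.0012 0.0007] f [ 0.5   0.49 -3.51] tq [-0.076  0.003 -0.011] q [-0.68  0.3   0.3   1.61 -0.09  1.24 -0.16] w 0.0259
200 [287, 270, 273, 274, 259, 57, 51, 53, 110, 110, 114, 108]
202 [290, 271, 271, 266, 257, 62, 59, 54, 111, 107, 0, 113]
204 [291, 252, 265, 263, 60, 59, 55, 57, 109, 115, 114, 109]
206 [288, 281, 266, 268, 70, 51, 53, 51, 106, 108, 110, 109]
208 [292, 291, 262, 266, 50, 6, 49, 45, 47, 111, 112, 110]
210 [289, 291, 293, 292, 260, 18, 40, 40, 40, 109, 112, 111]
212 [291, 292, 289, 292, 292, 37, 39, 33, 36, 110, 112, 113]
214 [287, 293, 291, 291, 290, 31, 33, 31, 2, 110, 112, 112]
216 [290, 293, 288, 292, 293, 276, 0, 0, 2, 2, 108, 108]
218 [291, 289, 292, 291, 291, 282, 260, 0, 3, -1, 108, 112]
220 [290, 291, 291, 291, 292, 278, 2, 2, 0, -1, 113, 110]
t 16.95 p [0.5595 0.2109 0.1909] ang_y 11.71 tilt [0.0007 0.0005] f [-0.4   0.4  -3.98] tq [-0.139  0.061 -0.001] q [-0.68  0.3   0.3   1.61 -0.09  1.24 -0.16] w 0.0256
```

Call:
drive_tool --pt "0 0 0 0 0 -0.008 1" --pt "0 0 0 0 0 -0.02 1" --pt "0 0 0 0 0 -0.037 1" --pt "0 0 0 0 0 -0.055 1" --pt "0 0 0 0 0 -0.073 1" --pt "0 0 0 0 0 -0.091 1" --pt "0 0 0 0 0 -0.109 1" --pt "0 0 0 0 0 -0.125 1" --pt "0 0 0 0 0 -0.135 1" --pt "0 0 0 0 0 -0.143 1" --pt "0 0 0 0 0 -0.145 1" --pt "0 0 0 0 0 -0.145 1"

```text
time: 18.15
ee_pos: [0.5593, 0.2108, 0.3353]
eef_rot: [0.631, 0.776, -0.0, -0.0]
ft_force: [0.7, -0.4, -3.2]
width: 0.0253
```

```bash
python3 -c "
from h import *
s=st();delta([.522,-.184,.335])"
```

```text
t 18.15 p [0.5593 0.2108 0.3353] ang_y 11.71 tilt [-0.0001  0.    ] f [ 0.68 -0.36 -3.24] tq [-0.052  0.061  0.049] q [-0.69  0.24  0.31  1.39 -0.07  1.52 -0.18] w 0.0253
delta [-3.790e-01 -1.166e-01  3.000e-04]
```

Saw is hanging (about −3.3 N). Carry it gently over the tool box to the tray.

Call:
drive_tool --pt "0 0 0 -0.005 -0.0015 0 1" --pt "0 0 0 -0.015 -0.0046 0 1" --pt "0 0 0 -0.03 -0.0092 0 1" --pt "0 0 0 -0.05 -0.0154 0 1" --pt "0 0 0 -0.072 -0.0222 0 1" --pt "0 0 0 -0.095 -0.029 0 1" --pt "0 0 0 -0.118 -0.0363 0 1" --pt "0 0 0 -0.141 -0.0434 0 1" --pt "0 0 0 -0.164 -0.0505 0 1" --pt "0 0 0 -0.187 -0.0575 0 1" --pt "0 0 0 -0.21 -0.0646 0 1" --pt "0 0 0 -0.233 -0.0717 0 1"

```text
time: 19.35
ee_pos: [0.5355, -0.0345, 0.3354]
eef_rot: [0.632, 0.775, 0.0, -0.0]
ft_force: [0.4, -0.3, -3.3]
width: 0.0256
```

Call:
drive_tool --pt "0 0 0 -0.023 -0.007 0 1" --pt "0 0 0 -0.046 -0.014 0 1" --pt "0 0 0 -0.069 -0.021 0 1" --pt "0 0 0 -0.09 -0.0277 0 1" --pt "0 0 0 -0.108 -0.0332 0 1" --pt "0 0 0 -0.122 -0.0375 0 1" --pt "0 0 0 -0.133 -0.041 0 1" --pt "0 0 0 -0.141 -0.0435 0 1" --pt "0 0 0 -0.145 -0.0446 0 1" --pt "0 0 0 -0.146 -0.045 0 1" --pt "0 0 0 -0.146 -0.045 0 1"

```text
time: 20.45
ee_pos: [0.5221, -0.1836, 0.3353]
eef_rot: [0.631, 0.776, 0.0, -0.0]
ft_force: [-0.2, 0.9, -3.1]
width: 0.0254
```

```bash
python3 -c "
from h import *
s=st();x,y,z=s['ee_pos']
p,d=camera('scene');Y=cloud('scene',d);np.savez('scene5.npz',p=p,d=d)
W=Y.reshape(-1,3);W=W[(abs(W[:,0]-x)<.045)&(abs(W[:,1]-y)<.045)&(W[:,2]>.06)&(W[:,2]<.25)]
for k in np.arange(.08,.25,.02):
    q=W[abs(W[:,2]-k)<.01];print(round(k,2),len(q),np.round(q.min(0),3) if len(q) else '',np.round(q.max(0),3) if len(q) else '')
q,e=camera('top')
f=w2px('scene',[x,y,.2]).astype(int);g=w2px('top',[x,y,.19]).astype(int);print(f,g)
cr=lambda a,f:cv2.resize(a[f[1]-32:f[1]+32,f[0]-32:f[0]+32,::-1],None,fx=6,fy=6,interpolation=2)
cv2.imwrite('pics/hang.png',np.hstack([cr(p,f),cr(q,g)]));st()"
```

```text
t 20.45 p [ 0.5221 -0.1836  0.3353] ang_y 11.75 tilt [-0.0001  0.0003] f [-0.19  0.85 -3.11] tq [-0.096  0.019  0.026] q [-0.27  0.14  0.59  1.52 -0.08  1.51  0.53] w 0.0254
0.08 0  
0.1 0  
0.12 0  
0.14 0  
0.16 9 [ 0.517 -0.204  0.163] [ 0.543 -0.199  0.169]
0.18 99 [ 0.5   -0.206  0.172] [ 0.558 -0.164  0.19 ]
0.2 108 [ 0.515 -0.204  0.19 ] [ 0.553 -0.163  0.208]
0.22 8 [ 0.52  -0.183  0.212] [ 0.522 -0.18   0.229]
0.24 6 [ 0.519 -0.185  0.234] [ 0.524 -0.182  0.249]
[287 209] [372 199]
t 20.55 p [ 0.5222 -0.1833  0.3353] ang_y 11.77 tilt [-0.0001  0.0003] f [-0.72  0.18 -3.14] tq [-0.108  0.001 -0.006] q [-0.27  0.14  0.59  1.52 -0.08  1.51  0.53] w 0.0253
```

View pics/hang.png

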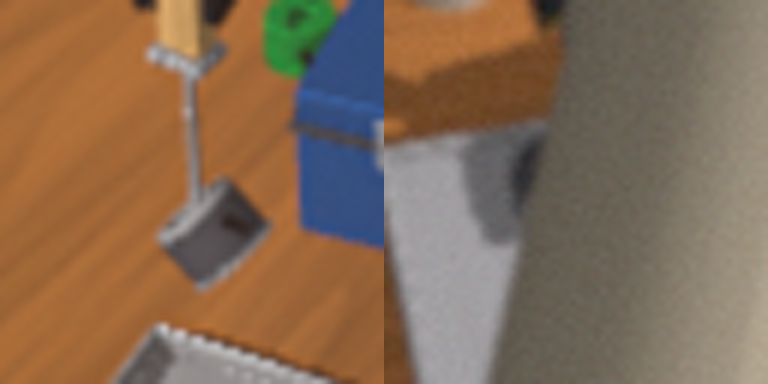

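Call:
drive_tool --pt "0 0 0 0 0 0.01 1" --pt "0 0 0 0 0 0.028 1" --pt "0 0 0 0 0 0.048 1" --pt "0 0 0 0 0 0.068 1" --pt "0 0 0 0 0 0.088 1" --pt "0 0 0 0 0 0.106 1" --pt "0 0 0 0 0 0.12 1" --pt "0 0 0 0 0 0.13 1" --pt "0 0 0 0 0 0.135 1" --pt "0 0 0 0 0 0.137 1" --pt "0 0 0 0 0 0.137 1"

```text
time: 21.65
ee_pos: [0.5222, -0.1841, 0.1987]
eef_rot: [0.631, 0.776, 0.0, 0.0]
ft_force: [-0.4, 0.2, -3.5]
width: 0.0254
```

Call:
drive_tool --pt "0 0 0 0 0 0.002 1" --pt "0 0 0 0 0 0.004 1" --pt "0 0 0 0 0 0.006 1" --pt "0 0 0 0 0 0.006 1" --pt "0 0 0 0 0 0.006 1"

```text
time: 22.15
ee_pos: [0.522, -0.184, 0.1924]
eef_rot: [0.631, 0.776, 0.0, -0.0]
ft_force: [0.3, -0.1, -2.6]
width: 0.025
```

```bash
python3 -c "
from h import *
s=st();x,y,z=s['ee_pos']
for i in range(3):
  p,d=camera('scene');print(np.round(read_state()['ft_force'],2))
Y=cloud('scene',d)
W=Y.reshape(-1,3);W=W[(abs(W[:,0]-x)<.045)&(abs(W[:,1]-y)<.045)]
for k in np.arange(.01,.09,.01):
    q=W[abs(W[:,2]-k)<.005];print(round(k,2),len(q),np.round(q.min(0),3) if len(q) else '',np.round(q.max(0),3) if len(q) else '')
"
```

```text
t 22.15 p [ 0.522  -0.184   0.1924] ang_y 11.71 tilt [-0.      0.0001] f [ 0.32 -0.15 -2.62] tq [-0.146  0.056 -0.001] q [-0.25  0.22  0.58  1.74 -0.13  1.22  0.57] w 0.025
[-0.41  0.03 -3.26]
[-0.4   0.01 -4.23]
[-0.21 -0.58 -3.33]
0.01 174 [ 0.478 -0.229  0.005] [ 0.567 -0.14   0.013]
0.02 4 [ 0.527 -0.206  0.023] [ 0.54  -0.201  0.025]
0.03 21 [ 0.5   -0.207  0.027] [ 0.548 -0.176  0.035]
0.04 54 [ 0.504 -0.205  0.035] [ 0.557 -0.156  0.045]
0.05 63 [ 0.515 -0.206  0.045] [ 0.552 -0.164  0.055]
0.06 44 [ 0.519 -0.2    0.055] [ 0.547 -0.163  0.064]
0.07 7 [ 0.517 -0.189  0.065] [ 0.533 -0.175  0.071]
0.08 3 [ 0.518 -0.185  0.075] [ 0.524 -0.182  0.083]
```

Call:
drive_tool --pt "0 0 0 0 0 0.002 1" --pt "0 0 0 0 0 0.004 1" --pt "0 0 0 0 0 0.006 1" --pt "0 0 0 0 0 0.008 1" --pt "0 0 0 0 0 0.0095 1" --pt "0 0 0 0 0 0.0095 1" --pt "0 0 0 0 0 0.0095 1"

```text
time: 23.0
ee_pos: [0.522, -0.184, 0.1829]
eef_rot: [0.631, 0.776, 0.0, -0.0]
ft_force: [-0.7, 0.0, -1.4]
width: 0.0254
```

```bash
cat > chk.py <<'E'
from h import *
s=st();x,y,z=s['ee_pos'];F=[];D=[]
for i in range(4):
  p,d=camera('scene');F.append(read_state()['ft_force']);D.append(d)
print('Favg',np.mean(F,0))
Y=cloud('scene',np.median(D,0))
W=Y.reshape(-1,3);W=W[(abs(W[:,0]-x)<.05)&(abs(W[:,1]-y)<.05)]
for k in np.arange(.01,.09,.01):
    q=W[abs(W[:,2]-k)<.005];print(round(k,2),len(q),np.round(q.min(0),3) if len(q) else '',np.round(q.max(0),3) if len(q) else '')
np.savez('chk.npz',p=p)
E
python3 chk.py
```

```text
t 23.0 p [ 0.522  -0.184   0.1829] ang_y 11.71 tilt [0.0001 0.0001] f [-0.69  0.02 -1.38] tq [-0.073  0.041  0.002] q [-0.25  0.23  0.58  1.75 -0.13  1.2   0.57] w 0.0254
Favg [-0.01260201  0.05056134 -1.37871717]
0.01 172 [ 0.472 -0.23   0.005] [ 0.572 -0.134  0.009]
0.02 8 [ 0.519 -0.204  0.016] [ 0.541 -0.2    0.025]
0.03 26 [ 0.504 -0.205  0.027] [ 0.552 -0.16   0.035]
0.04 74 [ 0.507 -0.205  0.035] [ 0.558 -0.162  0.045]
0.05 61 [ 0.517 -0.203  0.045] [ 0.552 -0.162  0.055]
0.06 28 [ 0.521 -0.195  0.055] [ 0.54  -0.164  0.063]
0.07 3 [ 0.518 -0.183  0.069] [ 0.521 -0.182  0.073]
0.08 4 [ 0.518 -0.184  0.077] [ 0.523 -0.183  0.084]
```

Call:
drive_tool --pt "0 0 0 0 0.002 0.001 1" --pt "0 0 0 0 0.004 0.002 1" --pt "0 0 0 0 0.006 0.003 1" --pt "0 0 0 0 0.008 0.004 1" --pt "0 0 0 0 0.01 0.005 1" --pt "0 0 0 0 0.01 0.005 1"

```text
time: 23.8
ee_pos: [0.5321, -0.1818, 0.1777]
eef_rot: [0.631, 0.776, 0.0, 0.0]
ft_force: [0.6, 0.3, -0.8]
width: 0.0254
```

```bash
python3 chk.py
```

```text
t 23.8 p [ 0.5321 -0.1818  0.1777] ang_y 11.73 tilt [ 0.0001 -0.    ] f [ 0.63  0.31 -0.81] tq [-0.071 -0.192 -0.001] q [-0.24  0.25  0.58  1.74 -0.15  1.19  0.58] w 0.0254
Favg [ 0.36668766 -0.07199265 -1.46907458]
0.01 192 [ 0.482 -0.229  0.005] [ 0.581 -0.133  0.015]
0.02 24 [ 0.502 -0.204  0.016] [ 0.566 -0.162  0.025]
0.03 44 [ 0.51  -0.204  0.025] [ 0.568 -0.157  0.035]
0.04 84 [ 0.512 -0.205  0.035] [ 0.565 -0.161  0.045]
0.05 68 [ 0.53  -0.204  0.045] [ 0.557 -0.16   0.055]
0.06 2 [ 0.531 -0.181  0.059] [ 0.531 -0.18   0.062]
0.07 4 [ 0.495 -0.181  0.067] [ 0.532 -0.139  0.072]
0.08 4 [ 0.528 -0.183  0.075] [ 0.533 -0.18   0.083]
```

Call:
drive_tool --pt "0 0 0 0 0.002 0.001 1" --pt "0 0 0 0 0.004 0.002 1" --pt "0 0 0 0 0.006 0.003 1" --pt "0 0 0 0 0.007 0.004 1" --pt "0 0 0 0 0.007 0.005 1" --pt "0 0 0 0 0.007 0.0065 1" --pt "0 0 0 0 0.007 0.0065 1"

```text
time: 24.7
ee_pos: [0.5385, -0.1805, 0.1711]
eef_rot: [0.631, 0.776, -0.0, -0.0]
ft_force: [2.1, 0.4, -1.8]
width: 0.0254
```

```bash
python3 chk.py; python3 -c "
from h import *
p=np.load('chk.npz')['p'];x,y,z=read_state()['ee_pos'];f=w2px('scene',[x,y,.06]).astype(int);print(f)
cv2.imwrite('pics/set.png',cv2.resize(p[f[1]-28:f[1]+28,f[0]-36:f[0]+36,::-1],None,fx=8,fy=8,interpolation=2))"
```

```text
t 24.7 p [ 0.5385 -0.1805  0.1711] ang_y 11.71 tilt [-0.0004  0.0001] f [ 2.11  0.39 -1.81] tq [-0.12  -0.427 -0.054] q [-0.24  0.27  0.57  1.73 -0.16  1.19  0.58] w 0.0254
Favg [ 0.80024465 -0.1915465  -1.62551446]
0.01 198 [ 0.489 -0.23   0.005] [ 0.587 -0.133  0.015]
0.02 43 [ 0.526 -0.203  0.015] [ 0.571 -0.16   0.025]
0.03 39 [ 0.53  -0.204  0.025] [ 0.57  -0.166  0.035]
0.04 113 [ 0.518 -0.204  0.035] [ 0.566 -0.156  0.045]
0.05 19 [ 0.537 -0.197  0.045] [ 0.563 -0.167  0.053]
0.06 3 [ 0.504 -0.181  0.058] [ 0.539 -0.141  0.064]
0.07 3 [ 0.535 -0.181  0.067] [ 0.54  -0.18   0.073]
0.08 5 [ 0.536 -0.182  0.076] [ 0.54  -0.18   0.084]
[294 243]
```

View pics/set.png

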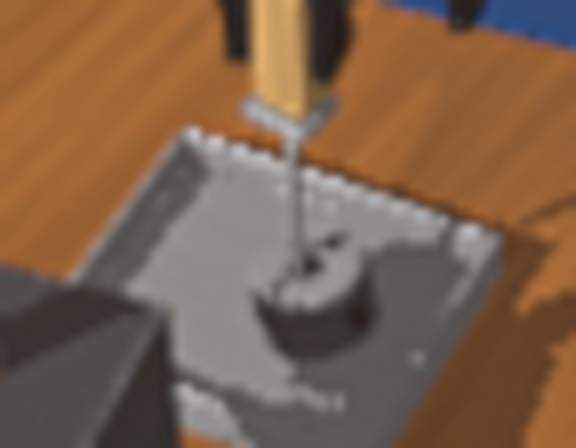

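Call:
drive_tool --pt "0 0 0 0 0.002 0 1" --pt "0 0 0 0 0.004 0 1" --pt "0 0 0 0 0.006 0 1" --pt "0 0 0 0 0.006 0 1"

```text
time: 25.3
ee_pos: [0.5447, -0.1791, 0.1712]
eef_rot: [0.631, 0.776, -0.0, -0.0]
ft_force: [0.1, 0.8, -0.9]
width: 0.0252
```

```bash
python3 chk.py
```

```text
t 25.3 p [ 0.5447 -0.1791  0.1712] ang_y 11.73 tilt [-0.0003  0.0001] f [ 0.09  0.82 -0.88] tq [-0.135  0.076  0.035] q [-0.24  0.29  0.57  1.71 -0.17  1.19  0.58] w 0.0252
Favg [ 0.33304966 -0.05790271 -1.26836753]
0.01 205 [ 0.495 -0.228  0.005] [ 0.595 -0.129  0.015]
0.02 48 [ 0.527 -0.203  0.015] [ 0.594 -0.132  0.025]
0.03 38 [ 0.529 -0.204  0.025] [ 0.567 -0.17   0.035]
0.04 113 [ 0.522 -0.202  0.035] [ 0.567 -0.155  0.043]
0.05 4 [ 0.54  -0.179  0.047] [ 0.544 -0.176  0.054]
0.06 4 [ 0.541 -0.179  0.058] [ 0.546 -0.177  0.063]
0.07 4 [ 0.542 -0.18   0.068] [ 0.546 -0.178  0.073]
0.08 4 [ 0.543 -0.181  0.076] [ 0.545 -0.176  0.084]
```

Run:
```python
from h import *
D=[];x,y,z=read_state()['ee_pos']
for i in range(5):
    p,d=camera('scene');D.append(d)
d=np.median(D,0);Y=cloud('scene',d);W=Y.reshape(-1,3);W=W[(abs(W[:,0]-x)<.04)&(abs(W[:,1]-y)<.04)]
q=W[abs(W[:,2]-.039)<.0035];(c,r)=cv2.minEnclosingCircle(q[:,:2].astype(np.float32));print(len(q),c,r,q.mean(0),np.percentile(q,[2,98],axis=0))
A=np.c_[q[:,:2],np.ones(len(q))];co=np.linalg.lstsq(A,q[:,2],rcond=None)[0];print('plane slope',co, 'sd',np.std(q[:,2]-A@co))
w=W[(W[:,2]>.048)&(W[:,2]<.09)];print('wire',w.mean(0))
O=outline_of('hole_saw','scene');u0,v0=w2px('scene',[.545,-.179,.03])
for o in O:
    print(round(o['score'],2),np.array(o['location'])*[640,400],int(o['pixels'].sum()))
print(u0,v0); np.savez('s6.npz',p=p)
cv2.imwrite('pics/set2.png',cv2.resize(p[int(v0)-28:int(v0)+22,int(u0)-32:int(u0)+32,::-1],None,fx=10,fy=10,interpolation=2))
```

```text
113 (0.5445977449417114, -0.17953912913799286) 0.023276539519429207 [ 0.54564728 -0.18096952  0.03853631] [[ 0.52318083 -0.20104944  0.03580372]
 [ 0.5664704  -0.15858531  0.04089548]]
plane slope [-0.00786443  0.01094853  0.04480887] sd 0.0012599264901003839
wire [ 0.54356765 -0.17865941  0.06798236]
0.56 [419.008 181.68 ] 166
0.51 [295.616 250.6  ] 210
0.46 [308.992 182.4  ] 72
0.28 [294.976 222.2  ] 150
297.30330281667153 250.39836813016709
```

View pics/set2.png

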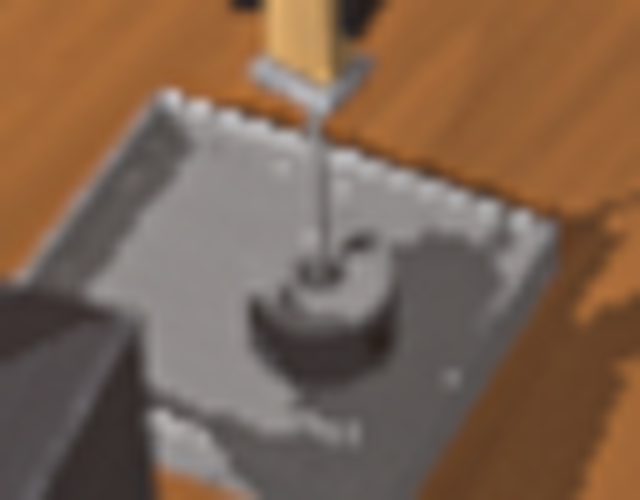

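Call:
drive_tool --pt "0 0 0 0.002 -0.001 0 1" --pt "0 0 0 0.004 -0.002 0 1" --pt "0 0 0 0.006 -0.002 0 1" --pt "0 0 0 0.0075 -0.002 0 1" --pt "0 0 0 0.0075 -0.002 0 1" --pt "0 0 0 0.005 -0.002 0 1" --pt "0 0 0 0.002 -0.002 0 1" --pt "0 0 0 0.002 -0.004 0 1" --pt "0 0 0 0.002 -0.006 0 1" --pt "0 0 0 0.002 -0.0075 0 1" --pt "0 0 0 0.002 -0.0075 0 1" --pt "0 0 0 0.002 -0.0058 0 1"

```text
time: 27.0
ee_pos: [0.5383, -0.1785, 0.1714]
eef_rot: [0.631, 0.776, 0.0, -0.0]
ft_force: [0.1, 0.4, -1.4]
width: 0.0255
```

Call:
drive_tool --pt "0 0 0 0 0 0 1" --pt "0 0 0 0 0 -0.002 1" --pt "0 0 0 0 0 -0.004 1" --pt "0 0 0 0 0 -0.006 1" --pt "0 0 0 0 0 -0.007 1" --pt "0 0 0 0 0 -0.007 1"

```text
time: 27.6
ee_pos: [0.5385, -0.1786, 0.1786]
eef_rot: [0.631, 0.776, 0.0, 0.0]
ft_force: [0.8, -0.1, -1.7]
width: 0.0254
```

```bash
python3 chk.py
```

```text
t 27.6 p [ 0.5385 -0.1786  0.1786] ang_y 11.71 tilt [0.0003 0.0001] f [ 0.79 -0.11 -1.67] tq [-0.102  0.047  0.043] q [-0.25  0.27  0.57  1.72 -0.15  1.2   0.57] w 0.0254
Favg [-0.13743257 -0.39890782 -1.36585267]
0.01 236 [ 0.489 -0.228  0.005] [ 0.588 -0.129  0.015]
0.02 31 [ 0.528 -0.201  0.015] [ 0.566 -0.158  0.025]
0.03 41 [ 0.522 -0.201  0.025] [ 0.565 -0.163  0.035]
0.04 117 [ 0.519 -0.201  0.035] [ 0.563 -0.152  0.044]
0.05 2 [ 0.536 -0.178  0.049] [ 0.536 -0.178  0.054]
0.06 1 [ 0.537 -0.179  0.06 ] [ 0.537 -0.179  0.06 ]
0.07 2 [ 0.538 -0.18   0.066] [ 0.539 -0.178  0.069]
0.08 3 [ 0.538 -0.18   0.076] [ 0.539 -0.178  0.083]
```

Call:
drive_tool --pt "0 0 0 0 0 -0.002 1" --pt "0 0 0 0 0 -0.004 1" --pt "0 0 0 0 0 -0.006 1" --pt "0 0 0 0 0 -0.008 1" --pt "0 0 0 0 0 -0.01 1" --pt "0 0 0 0 0 -0.013 1" --pt "0 0 0 0 0 -0.016 1" --pt "0 0 0 0 0 -0.016 1"

```text
time: 28.6
ee_pos: [0.5387, -0.1786, 0.1949]
eef_rot: [0.631, 0.776, 0.0, 0.0]
ft_force: [-0.1, -0.3, -2.0]
width: 0.0254
```

```bash
python3 chk.py
```

```text
t 28.6 p [ 0.5387 -0.1786  0.1949] ang_y 11.71 tilt [0.0007 0.    ] f [-0.07 -0.28 -2.04] tq [-0.099  0.045  0.003] q [-0.25  0.25  0.58  1.7  -0.14  1.23  0.56] w 0.0254
Favg [ 0.38185696  0.02952521 -1.6095119 ]
0.01 230 [ 0.489 -0.228  0.005] [ 0.589 -0.129  0.015]
0.02 37 [ 0.521 -0.2    0.015] [ 0.565 -0.157  0.025]
0.03 33 [ 0.528 -0.2    0.025] [ 0.564 -0.163  0.034]
0.04 112 [ 0.518 -0.202  0.035] [ 0.563 -0.154  0.042]
0.05 6 [ 0.513 -0.178  0.049] [ 0.544 -0.149  0.054]
0.06 2 [ 0.536 -0.179  0.057] [ 0.538 -0.177  0.065]
0.07 2 [ 0.536 -0.179  0.07 ] [ 0.538 -0.176  0.07 ]
0.08 2 [ 0.538 -0.178  0.078] [ 0.538 -0.178  0.083]
```

Call:
drive_tool --pt "0 0 0 0 0 -0.02 1" --pt "0 0 0 0 0 -0.05 1" --pt "0 0 0 0 0 -0.09 1" --pt "0 0 0 0 0 -0.13 1" --pt "0 0 0 0 0 -0.17 1" --pt "0 0 -3.8 0 0 -0.185 1" --pt "0 0 -3.8 0 0 -0.185 1" --pt "0 0 -3.8 0 0 -0.185 1"

```text
time: 29.6
ee_pos: [0.5383, -0.1785, 0.3783]
eef_rot: [0.606, 0.796, -0.0, -0.0]
ft_force: [-0.0, -0.0, -0.8]
width: 0.0255
```

```bash
python3 -c "
from h import *
s=st();delta([.4769,-.4566,.35])"
```

```text
t 29.6 p [ 0.5383 -0.1785  0.3783] ang_y 15.42 tilt [-0.001   0.0003] f [-0.02 -0.04 -0.83] tq [-0.069  0.054 -0.059] q [-0.26  0.18  0.59  1.4  -0.1   1.6   0.59] w 0.0255
delta [-0.2518 -0.1331  0.0283]
```

Call:
drive_tool --pt "0 0 0 -0.04 -0.04 0 1" --pt "0 0 0 -0.08 -0.08 0 1" --pt "0 0 0 -0.12 -0.11 0 1" --pt "0 0 0 -0.16 -0.133 0 1" --pt "0 0 0 -0.2 -0.133 0 1" --pt "0 0 0 -0.23 -0.133 0 1" --pt "0 0 0 -0.2518 -0.133 0 1" --pt "0 0 0 -0.2518 -0.133 0 1" --pt "0 0 0 -0.2518 -0.133 0 1" --pt "0 0 0 -0.2518 -0.133 0 1"

```text
time: 30.6
ee_pos: [0.4777, -0.4558, 0.3787]
eef_rot: [0.605, 0.796, 0.0, -0.001]
ft_force: [0.5, 0.4, -1.6]
width: 0.0252
```

```bash
python3 -c "
from h import *
s=st();delta([.4769,-.4566,.1865])"
```

```text
t 30.6 p [ 0.4777 -0.4558  0.3787] ang_y 15.51 tilt [-0.0004  0.0012] f [ 0.46  0.36 -1.61] tq [-0.062  0.015 -0.002] q [ 0.22  0.46  0.75  1.12 -0.31  1.67  1.16] w 0.0252
delta [-0.0008 -0.0009  0.1922]
```

Call:
drive_tool --pt "0 0 0 0 0 0.04 1" --pt "0 0 0 0 0 0.08 1" --pt "0 0 0 0 0 0.12 1" --pt "0 0 0 0 0 0.16 1" --pt "0 0 0 0 0 0.185 1" --pt "0 0 0 0 0 0.192 1" --pt "0 0 0 0 0 0.192 1" --pt "0 0 0 0 0 0.192 1" --pt "0 0 0 0 0 0.192 1"

```text
time: 31.5
ee_pos: [0.4782, -0.4573, 0.1893]
eef_rot: [0.605, 0.796, 0.0, 0.001]
ft_force: [0.6, 0.5, -1.0]
width: 0.0257
```

```bash
python3 -c "
from h import *
s=st();delta([.5367,-.44,.1850])"
```

```text
t 31.5 p [ 0.4782 -0.4573  0.1893] ang_y 15.52 tilt [ 0.0022 -0.0015] f [ 0.57  0.52 -1.03] tq [-0.124  0.039 -0.055] q [ 0.19  0.51  0.71  1.45 -0.34  1.3   1.2 ] w 0.0257
delta [0.001  0.061  0.0044]
```

Call:
drive_tool --pt "0 0 0 0 0 0 1" --pt "0 0 0 0 0 0 1" --pt "0 0 0 0.0005 0.012 0 1" --pt "0 0 0 0.0005 0.024 0 1" --pt "0 0 0 0.0005 0.036 0 1" --pt "0 0 0 0.0005 0.036 0 1"

```text
time: 32.1
ee_pos: [0.5151, -0.4448, 0.1868]
eef_rot: [0.604, 0.797, 0.0, -0.0]
ft_force: [0.0, 0.5, -1.3]
width: 0.0252
```

```bash
python3 -c "
from h import *
s=st();delta([.5367,-.44,.1850])"
```

```text
t 32.1 p [ 0.5151 -0.4448  0.1868] ang_y 15.73 tilt [0.0003 0.0008] f [ 0.01  0.54 -1.33] tq [-0.067 -0.02  -0.042] q [ 0.17  0.56  0.69  1.39 -0.36  1.32  1.16] w 0.0252
delta [-0.0013  0.0221  0.0018]
```

Call:
drive_tool --pt "0 0 0 -0.0006 0.01 0 1" --pt "0 0 0 -0.0006 0.018 0 1" --pt "0 0 0 -0.0006 0.0225 0 1" --pt "0 0 0 -0.0006 0.0225 0 1" --pt "0 0 0 -0.0006 0.0225 0 1"

```text
time: 32.6
ee_pos: [0.5338, -0.4413, 0.1873]
eef_rot: [0.605, 0.796, -0.0, -0.0]
ft_force: [-0.1, 0.4, -0.5]
width: 0.0255
```

```bash
python3 -c "
from h import *
s=st();delta([.5367,-.44,.1788])"
```

```text
t 32.6 p [ 0.5338 -0.4413  0.1873] ang_y 15.5 tilt [-0.0003 -0.    ] f [-0.14  0.45 -0.49] tq [-0.169  0.031 -0.034] q [ 0.17  0.58  0.69  1.35 -0.37  1.33  1.13] w 0.0255
delta [0.0005 0.0032 0.0085]
```

Call:
drive_tool --pt "0 0 0 0.0003 0.003 0.002 1" --pt "0 0 0 0.0003 0.003 0.004 1" --pt "0 0 0 0.0003 0.003 0.006 1" --pt "0 0 0 0.0003 0.003 0.0075 1" --pt "0 0 0 0.0003 0.003 0.0085 1" --pt "0 0 0 0.0003 0.003 0.0085 1"

```text
time: 33.2
ee_pos: [0.5367, -0.4402, 0.1789]
eef_rot: [0.605, 0.796, 0.0, -0.0]
ft_force: [0.5, 0.0, -1.7]
width: 0.0252
```

```bash
python3 -c "
from h import *
s=st();delta([.5367,-.44,.1788])"
```

```text
t 33.2 p [ 0.5367 -0.4402  0.1789] ang_y 15.5 tilt [-0.  0.] f [ 0.46  0.04 -1.74] tq [-0.131 -0.068 -0.034] q [ 0.17  0.59  0.68  1.36 -0.37  1.32  1.13] w 0.0252
delta [0.0002 0.     0.0001]
```

Call:
drive_tool --pt "0 0 0 0 0 0.0005 1" --pt "0 0 0 0 0 0.0008 1" --pt "0 0 0 0 0 0.0008 1"

```text
time: 33.5
ee_pos: [0.5369, -0.4403, 0.1787]
eef_rot: [0.605, 0.796, 0.0, 0.0]
ft_force: [-1.7, 1.6, 5.1]
width: 0.0254
```

```bash
python3 -c "
from h import *
s=st()
print(np.mean([ (camera('top'),read_state()['ft_force'])[1] for i in range(3)],0))"
```

```text
t 33.5 p [ 0.5369 -0.4403  0.1787] ang_y 15.51 tilt [ 0.0005 -0.0002] f [-1.71  1.55  5.12] tq [0.307 0.453 0.045] q [ 0.17  0.59  0.68  1.36 -0.37  1.32  1.13] w 0.0254
[-1.7115082   1.49028396  5.41274559]
```

Collar rests on the shelf. Open and back straight up.

Call:
drive_tool --pt "0 0 0 0 0 -0.0005 0.3" --pt "0 0 0 0 0 -0.0005 0" --pt "0 0 0 0 0 -0.0005 -0.5" --pt "0 0 0 0 0 -0.0005 -0.5" --pt "0 0 0 0 0 -0.0005 -0.5" --pt "0 0 0 0 0 -0.0005 -0.5" --pt "0 0 0 0 0 -0.02 -0.5" --pt "0 0 0 0 0 -0.05 -0.5" --pt "0 0 0 0 0 -0.09 -0.5" --pt "0 0 0 0 0 -0.13 -0.5" --pt "0 0 0 0 0 -0.16 -0.5"

```text
time: 34.75
ee_pos: [0.5368, -0.4403, 0.3409]
eef_rot: [0.605, 0.796, -0.0, 0.001]
ft_force: [-0.2, -1.2, -0.4]
width: 0.0652
```

Call:
drive_tool --pt "0 0 0 0.05 0 0 -0.5" --pt "0 0 0 0.1 0 0 -0.5" --pt "0 0 0 0.15 0 0 -0.5" --pt "0 0 0 0.2 0 0 -0.5" --pt "0 0 0 0.25 0 0 -0.5" --pt "0 0 0 0.3 0 0 -0.5" --pt "0 0 0 0.35 0 0 -0.5" --pt "0 0 0 0.4 0 0 -0.5" --pt "0 0 0 0.45 0 0 -0.5" --pt "0 0 0 0.45 0 0 -0.5" --pt "0 0 0 0.45 0 0 -0.5"

```text
time: 35.85
ee_pos: [0.4163, -0.0059, 0.3383]
eef_rot: [0.604, 0.797, 0.0, 0.0]
ft_force: [0.6, -0.3, -0.5]
width: 0.0656
```

```bash
python3 -c "
from h import *
s=st()
for c in('scene','top'):
    p,d=camera(c);p0=np.load(c+'0.npz')['p'];cv2.imwrite('pics/end_'+c+'.png',p[:,:,::-1])
    if c=='scene': a=p
    else: b=p
    X=cloud(c,d);W=X.reshape(-1,3)
    h=W[(abs(W[:,0]-.537)<.025)&(abs(W[:,1]+.441)<.025)&(W[:,2]>.155)&(W[:,2]<.22)];print(c,len(h),h.mean(0),h.max(0)) if len(h) else 0
    q=W[(abs(W[:,0]-.54)<.04)&(abs(W[:,1]+.178)<.04)&(W[:,2]>.033)&(W[:,2]<.06)]
    if len(q): A=np.c_[q[:,:2],np.ones(len(q))];print('saw',len(q),q.mean(0),np.linalg.lstsq(A,q[:,2],rcond=None)[0])
z=lambda p,x,y:cv2.resize(p[y:y+100,x:x+130,::-1],None,fx=3,fy=3,interpolation=2)
cv2.imwrite('pics/end.png',np.vstack([np.hstack([z(a,205,210),z(b,370,150)]),np.hstack([z(a,295,130),z(b,330,150)])]))"
```

```text
t 35.85 p [ 0.4163 -0.0059  0.3383] ang_y 15.63 tilt [0.0008 0.0002] f [ 0.62 -0.25 -0.5 ] tq [-0.133  0.026  0.032] q [-0.54 -0.21  0.37  1.81  0.08  1.53  0.1 ] w 0.0656
scene 169 [ 0.54214538 -0.44402157  0.18727797] [ 0.55264662 -0.43245164  0.21090332]
saw 122 [ 0.5422361  -0.17822891  0.03848198] [0.00340516 0.01349095 0.03904005]
top 151 [ 0.53487524 -0.43720809  0.19101528] [ 0.54819303 -0.4319869   0.21135767]
saw 183 [ 0.53862942 -0.17746863  0.03881705] [-0.00871291 -0.03334524  0.03759234]
```

View pics/end.png

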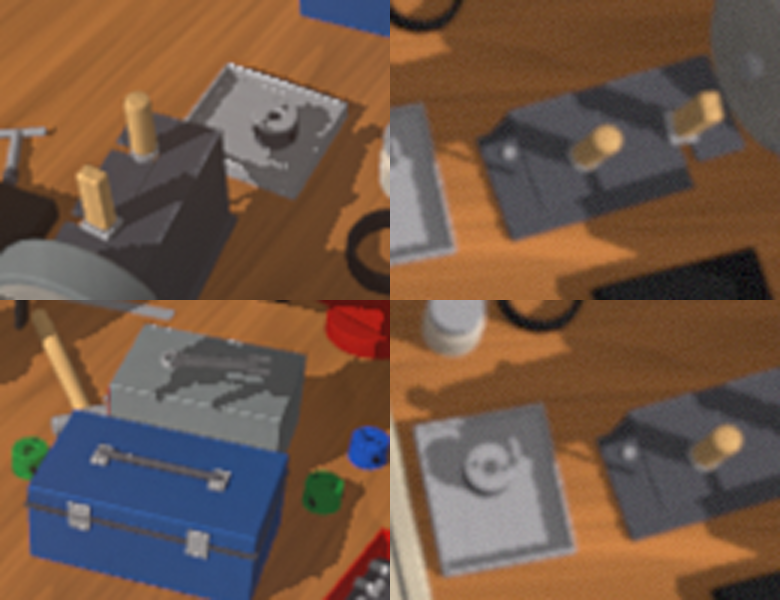

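The saw sits flat in the tray, and the hook hangs where it hung before (collar upright, pose within 0.6 mm). Everything else in the close-ups looks unmoved.

```bash
python3 -c "
from bench import *
print(close_job())"
```

```text
the job is handed in; nothing more can be done
None
```

The hole saw is out of the gap and standing on its teeth in the steel tray, and the hook is back in its right-hand slot. I handed the job in at about 36 s of the 72 s allowed.

**Retrieval:** I measured where the bent wire's foot really was from both cameras (about −3.5 mm and +2.3 mm off the gripper centre). It went through the centre hole on the first try without any felt contact. The saw hung tilted by about 40° on the hook while I lifted it and carried it over the tool box.

**Setting down:** The lower edge touched the tray first, and I righted the saw by moving the hook sideways as it came down. The wire propped it slightly tilted for a moment, and moving 6 mm further freed it. To get the foot back out I nudged the saw a few millimetres inside the tray with the wire, to centre the foot in the hole.

**Last checks:**
- **Saw:** its plate measures 38 to 39 mm above the bench, where 38 mm is expected. Fitted slopes were 2° or less, so it stands level.
- **Hook:** its handle is within about 0.6 mm of where it was at the start, with the collar on the shelf.
- **Forces:** the highest reading was about 5.6 N, when I seated the collar on the shelf. It was 4.3 N or less during the fishing and setting down, far below the 25 N that bends the wire. I read forces only at the end of each move, so short peaks in between were not recorded.
- **Other objects:** those in the final close-ups (screwdriver, tool box, cabinet with its spanner, look-alikes) look unmoved. I did not compare every object in the scene numerically.

I viewed 12 pictures, two over the budget of 10.

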